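# Clip the swatch glass onto the viewing stage

## Robot

A 7-joint arm with a two-finger parallel gripper is mounted at the origin on the work surface. World frame = base frame: x ahead of the robot, y to its left, z up, the work surface at z = 0. Lengths are in m, angles in rad, forces in N, time in s.
With the tool pointing down it reaches from about 0.35 to 0.9 m from the base axis. Payload 8.1 kg.
Tool frame: the origin (TCP) lies at the very end of the fingers, on their centre line; the grasp point (between the pads) lies 19 mm behind it; z points along the fingers, y is the direction in which the jaws open and shut (so a half turn about z gives the same grasp; the last joint's range is limited). The gripper opens to 92 mm and grips with 3 to 60 N. Pads are 19 mm wide; open, the fingers measure 130 mm over their backs; the gripper's body (75 mm by 190 mm) begins 47 mm behind the grasp point.
Start: joints at [-1.345, 0.434, 0.025, 1.573, -0.012, 1.134, -0.075], TCP at [0.202, 0.592, 0.227] pointing down, gripper open.
Joint ranges: [-2.62, 2.62], [-0.44, 2.09], [-1.27, 1.32], [0.08, 2.57], [-1.32, 4.46], [0.12, 2], [-2.74, 2.74]. Speed limits (rad/s): [2.22, 2.22, 3.01, 3.01, 3.14, 3.14, 3.14].

## Interface

Orientations are given as a rotation vector (axis times angle).
In Python, from cell import observe, get_image, sign_off gives the robot as it stands.
- The arm moves only by the tool arm_command, never from a script. Its argument "deltas" is a list of rows, each an object with "xyz": the shift along the tool's x, y, z in cm, a list of three; "turn": the turn about the tool's z in degrees; "jaw": the closure in counts, from 0 (fully open) to 255 (shut). A call has 1 to 5 rows; each row is the pose to reach, as a shift and turn from the pose measured when the call began, along the tool's axes at that moment; what a row does not reach only later rows make up. A row lasts 1/12 s, in which the tool goes at most 41.7 mm and 7.16 degrees, less where a joint would pass 70% of its speed; a pose out of reach is approached as far as the arm can. A call with a gripper value outside its range is refused whole. The fingers move at their own pace and stop on an object; "force" is the grip in N (left out, the last holds). Time passes only in rows, so rows that repeat a pose let the fingers close. It gives the time, the measured TCP pose, the force and the opening at its end, in the units of the state.
- observe(): the state, without advancing time (a new reading comes with each control period).
- get_image(name): name is "side" or "top" or "wrist"; returns a dict with "frame" (420x560x3 uint8, red, green, blue), "depth" (420x560 float32, m along the optical axis (not along the pixel's ray), 0 where there is no reading), "camera_matrix" (3x3 intrinsics, pixels), "cam_to_world" (4x4, takes a point from camera to world coordinates). Camera axes: x right, y up, looking along -z (the intrinsics and any distortion apply to the point x, -y, -z); pixel columns grow to the right and rows downward; lengths in m; the calibration is good to about 2 mm. The wrist camera is an equidistant fisheye: a pixel r from the principal point sees the ray r / f radians off the axis. A picture is of the moment at which its call begins.
- sign_off(): hands the job in, once; it reports no verdict.
The state is a dict: "clock": time; "joints": joint angles; "dq": joint speeds; "joint_efforts": joint torques, N m; "position": TCP position; "ee_rot": TCP orientation; "force": force on the tool from outside, world axes, zero at the start; "ft_torque": the same for the moment, N m; "width": opening from 0.0 (shut) to 1.0 (fully open).
Only numpy, scipy, OpenCV 4.12 (cv2) and the standard library are available. Lean on these libraries where they do the work, as an engineer would, in place of code of your own. Each camera call takes 0.05 s, during which the arm holds its last target.

## Task

Take the glass swatch plate off its drying stand and lay it flat on the front of the viewing stage, metal-strip end towards the two sprung clips. Slide it in under the clips so that both ride up over the strip and snap down on the glass behind it, and keep sliding until you feel the strip end come up firmly but gently against the back stop. Let go of the plate there and leave everything else on the bench alone.

Things in the scene. Friction and masses are not known exactly. Their poses are not given: they have to be found in the camera images.
- plate_center (a point): Centre (half-way up) of the loose clear glass swatch plate: 130 mm long (its x), 56 mm wide (its y), 6 mm thick, about 0.13 kg, a dark dried swatch on top. It lies on the stand, underside 40 mm above the table, strip up. Grip it across its 56 mm width within 40 mm of the plain -x end, so the fingers stay clear of the stage's guides; fingertips may reach 20 mm below it there.
- plate_nose (a point): Middle of the strip end (+x end face) of the plate, 65 mm along plate x from plate_center, half-way up the 6 mm glass. Across the top of this end, flush with it, runs an aluminium strip over the full width, 10 mm long in x, standing 4 mm above the glass (10 mm above the underside).
- stand: Fixed drying stand: aluminium foot 110 x 70 x 8 mm with two white cross supports 34 mm wide in y, at x = +-35 mm, tops 40 mm above the table. Origin: centre of its underside. The plate lies on it within 10 mm and 0.1 rad of its axes.
- stage: Fixed viewing stage; origin under the centre of its 200 x 100 x 12 mm grey foot; +x is the way the plate slides in. Aluminium deck, top 50 mm above the table, from x = -80 to 90 mm, 40 mm wide up to x = 20 mm, 84 mm beyond. Two guides 8 mm high form a channel 61 mm wide about y = 0 from x = 25 to 83 mm, with a flared mouth about 69 mm wide from x = 13 mm.
- entry (a point): Point on the stage's centre line at stage x = 12 mm, 3 mm above the deck, axes as the stage's: with plate_nose here the plate lies in front of the clips, its end just before the flared mouth. The tips of the clips' upturned lips are 13 mm farther along x, 16 mm above the deck; their round feet 40 mm farther along.
- rear_block: Fixed dark steel block 20 x 60 x 38 mm at the stage's rear end; origin centre of its underside, 12 mm above the table, 88 mm beyond entry. It carries the back stop: a dark bar 50 x 6 x 10 mm standing across the deck between the guides, under the clips. The bar is locked with its front face anywhere from 56 to 70 mm beyond entry; this is not measured: feel for a steady rise of force. It takes 16 N at most.
- clip_left (a joint): Angle of the sprung clip at y = +16 mm of the stage (rad): 0 at rest (foot 3 mm above the deck), 0.17 to 0.19 while its foot rides on the strip, 0.07 to 0.08 once snapped down on the glass; that happens with the strip end about 53 mm beyond entry. Only the plate lifts it. Hinge at the rear; the spring presses 1.2 N at rest, 2.7 N on the strip.
- clip_right (a joint): The same for the clip at y = -16 mm. Pushing the plate under both lips takes about 5 to 12 N in all, dropping to a few newtons of drag when they have snapped down.
- scale: Bystander: pocket scale 130 x 85 x 18 mm, black with steel pan, between stage and stand; origin centre of underside.
- beaker: Bystander: glass beaker 60 mm wide, 75 mm high, standing on the scale.
- bottle_big: Bystander: amber bottle 58 mm wide, 115 mm high.
- bottle_small: Bystander: amber bottle 46 mm wide, 85 mm high.
- jar: Bystander: white jar 64 mm wide, 55 mm high.
- spatula: Bystander: spatula 170 mm long lying on the table.
- dish: Bystander: white dish 84 mm wide, 14 mm high.
Mind the look-alikes: they are no part of the job. There is more than one size of the part that bears plate_center; the job needs the larger. Several things look just like the stage: the one meant starts farthest from the robot's base.

How it is judged:
On the way, in this order (a step that is already met when the one before it is completed fails the run):
1. the plate lies flat on the front of the stage, strip end towards the clips and still short of them (x of plate_nose in the frame of stage between -0.03 and 0.03 m and y of plate_nose in the frame of stage between -0.012 and 0.012 m and height (world z) of plate_center between 0.049 and 0.058 m and angle between plate_center's own z axis and vertical below 0.08 rad and value of joint each of clip_left, clip_right below 0.03 rad), for 0.1 s.
2. both clips ride up on the metal strip (value of joint each of clip_left, clip_right above 0.14 rad), for 0.02 s.
3. with both clips snapped down, the strip end is felt against the back stop: at least 3 N (value of joint clip_left between 0.04 and 0.115 rad and value of joint clip_right between 0.04 and 0.115 rad and contact force between plate and rear_block above 3 N), for 0.1 s.
At the end, for the whole second after the job is handed in: The plate, having been pressed home on the back stop, rests flat (0.05 rad) and released in the channel, in line with the stage (0.08 rad), centred within 6 mm, strip end 65.5 to 84 mm along stage x, both clips snapped down on the glass behind the strip (0.04 to 0.115 rad) (x of plate_nose in the frame of stage between 0.0655 and 0.084 m and y of plate_nose in the frame of stage between -0.006 and 0.006 m and angle between plate_center's own z axis and vertical below 0.05 rad and angle between the x axis of plate_center and the x axis of stage, either way round below 0.08 rad and value of joint clip_left between 0.04 and 0.115 rad and value of joint clip_right between 0.04 and 0.115 rad and linear speed of plate below 0.01 m/s); the robot touches nothing.
It fails at once if the plate is pressed against the back stop with more than 16 N (contact force between plate and rear_block above 16 N).
It fails at once if the plate is rammed or pressed against the stage and its clips with more than 50 N, all contacts added up (contact force between plate and stage above 50 N).
It fails at once if the plate is dropped onto the table or floor (height (world z) of plate_center below 0.03 m).
It fails at once if a bystander is shifted by more than 30 mm (distance of any of scale, beaker, bottle_big, bottle_small, jar, spatula, dish from where it was at the start of the episode above 0.03 m).
It also fails if it takes over 69 s, if anything falls off the work surface, if the arm or the gripper's body presses on something with over 40 N, if the wrist force passes 120 N, or if a joint passes its speed limit or range.

## Working session

There is one attempt and no reset: what is moved stays moved. The work goes in short steps, Python scripts to look and compute and a tool call to move; the robot and the scene stay as the last step left them, time stands still between calls to the robot, and variables do not carry over. Pictures are saved under pics/ and viewed, and the job is handed in when it is done.

Besides the shell and the picture viewer there is one more tool, called after "Call:" as name(argument=value, ...), one argument or row to a line, values as JSON. arm_command: Moves the arm, as the interface text tells. Its arguments: {"type":"object","properties":{"deltas":{"type":"array","items":{"type":"object","properties":{"xyz":{"type":"array","items":{"type":"number"}},"turn":{"type":"number"},"jaw":{"type":"number"}}}},"force":{"type":"number"}},"required":["deltas"]}

```bash
mkdir -p pics; ls; cat > h.py <<'E'
import numpy as np, cv2
from cell import observe, get_image, sign_off
def snap(n,out):
    d=get_image(n); cv2.imwrite(f'pics/{out}.png',cv2.cvtColor(d['frame'],cv2.COLOR_RGB2BGR)); np.savez(f'pics/{out}.npz',**d); return d
def load(o): return dict(np.load(f'pics/{o}.npz'))
def crop(o,x0,y0,w,h,s,out):
    im=cv2.imread(f'pics/{o}.png')[y0:y0+h,x0:x0+w]
    cv2.imwrite(f'pics/{out}.png',cv2.resize(im,None,fx=s,fy=s,interpolation=cv2.INTER_CUBIC))
def ray(d,u,v,fish=False):
    K=d['camera_matrix'];x=(u-K[0,2])/K[0,0];y=(v-K[1,2])/K[1,1]
    if fish:
        r=np.hypot(x,y)+1e-12; return np.array([x/r*np.tan(r),-y/r*np.tan(r),-1.])
    return np.array([x,-y,-1.])
def atz(d,u,v,z,fish=False):
    T=d['cam_to_world'];r=T[:3,:3]@ray(d,u,v,fish);o=T[:3,3];t=(z-o[2])/r[2];return o+t*r
def atd(d,u,v,fish=False):
    T=d['cam_to_world'];z=d['depth'][int(round(v)),int(round(u))];return T[:3,3]+T[:3,:3]@(ray(d,u,v,fish)*z)
E
python3 - <<'E'
from h import *
for n in ['side','top','wrist']:
    d=snap(n,n+'0');print(n,d['camera_matrix'],d['cam_to_world'].round(3).tolist())
print(observe())
E
```

```text
pics
side [[502.48192226   0.         272.78718266]
 [  0.         502.48192226 216.22543997]
 [  0.           0.           1.        ]] [[0.724, 0.419, -0.549, -0.078], [-0.69, 0.464, -0.555, -0.63], [0.022, 0.78, 0.625, 0.775], [0.0, 0.0, 0.0, 1.0]]
top [[385.9449751    0.         279.62746363]
 [  0.         385.9449751  206.47450242]
 [  0.           0.           1.        ]] [[0.004, 0.983, -0.184, 0.382], [-1.0, 0.006, 0.011, 0.005], [0.012, 0.184, 0.983, 1.015], [0.0, 0.0, 0.0, 1.0]]
wrist [[325.1922621    0.         279.91519228]
 [  0.         325.1922621  208.55863324]
 [  0.           0.           1.        ]] [[0.323, -0.909, -0.263, 0.131], [0.946, 0.31, 0.09, 0.617], [-0.0, -0.278, 0.961, 0.384], [0.0, 0.0, 0.0, 1.0]]
{'clock': 0.15, 'joints': array([-1.34460527,  0.43507281,  0.02497762,  1.57383164, -0.01158892,
        1.13402687, -0.07507828]), 'dq': array([-1.24133198e-03, -2.26081275e-03,  1.34499975e-03, -3.27641527e-03,
        5.85612136e-05, -1.24257420e-03,  7.00687713e-04]), 'joint_efforts': array([ 1.62906119e-03, -6.68249989e+01,  9.85661186e-01, -3.14690280e+01,
       -6.06041495e-02,  3.93706968e-02,  1.55178113e-04]), 'position': array([0.20174087, 0.59115391, 0.22614101]), 'ee_rot': array([-5.14197673e-01, -3.09914984e+00,  1.87162098e-03]), 'force': array([ 0.54612956, -0.25649868, -0.20245029]), 'ft_torque': array([-0.01578388, -0.03868369,  0.0318537 ]), 'width': 0.998364131631085}
```

View pics/top0.png

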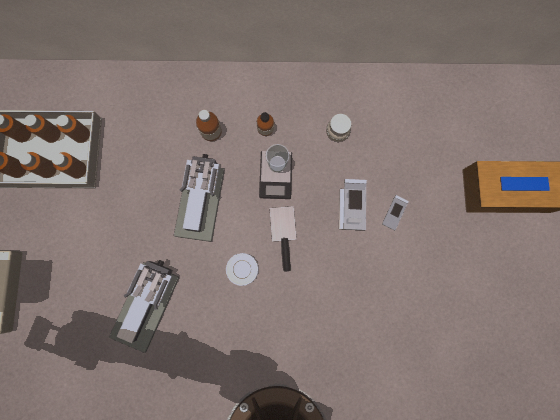

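View pics/side0.png

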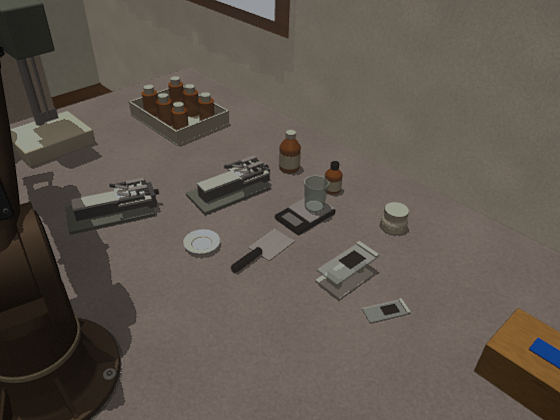

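View pics/wrist0.png

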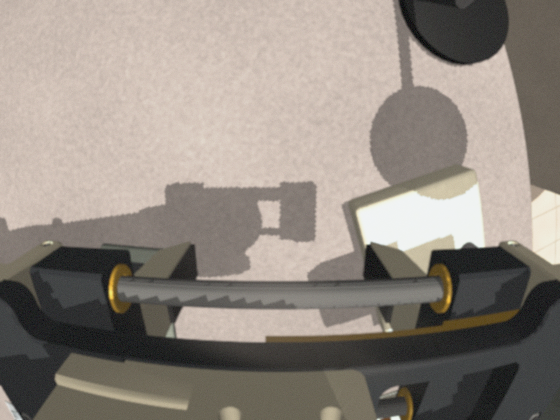

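```bash
python3 - <<'E'
from h import *
crop('top0',165,140,70,110,7,'c1'); crop('top0',320,160,100,80,7,'c2')
a=cv2.imread('pics/c1.png');b=cv2.imread('pics/c2.png')
cv2.imwrite('pics/c1.png',cv2.resize(a,(380,597)))
d=load('top0')
print(atd(d,200,197),atd(d,147,305),atd(d,353,215))
crop('side0',180,145,100,70,8,'c3');crop('side0',300,230,120,100,6,'c4')
E
```

```text
[0.58552896 0.19729635 0.05107924] [0.31789105 0.31457936 0.04928169] [ 0.54174462 -0.19256293  0.04813291]
```

View pics/c1.png

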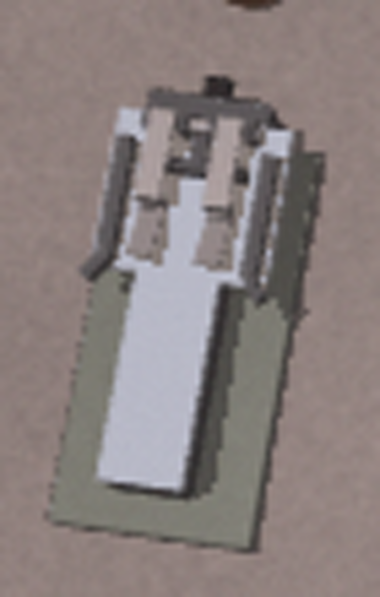

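View pics/c2.png

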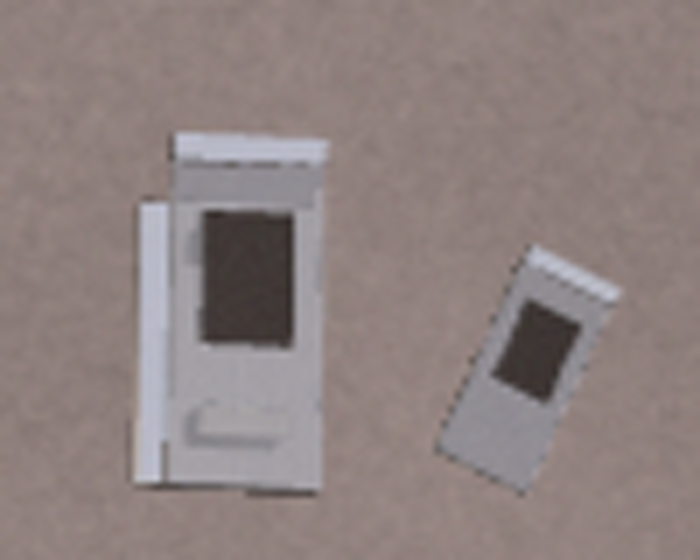

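View pics/c3.png

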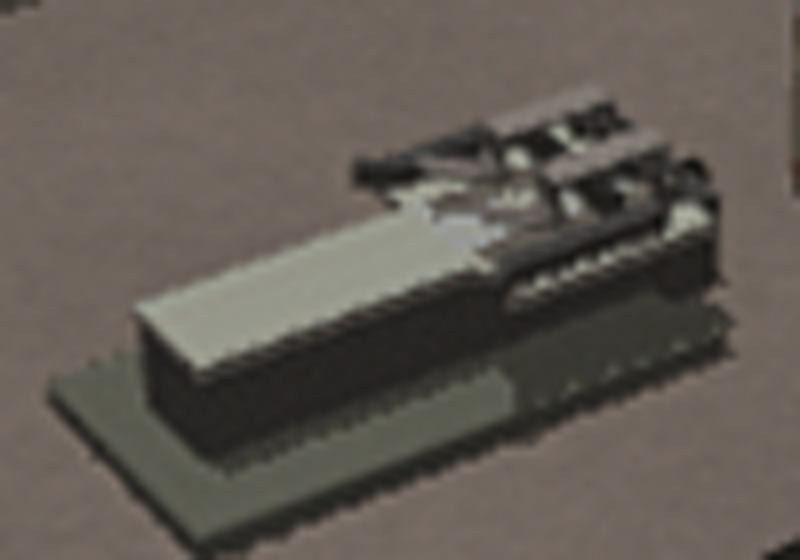

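View pics/c4.png

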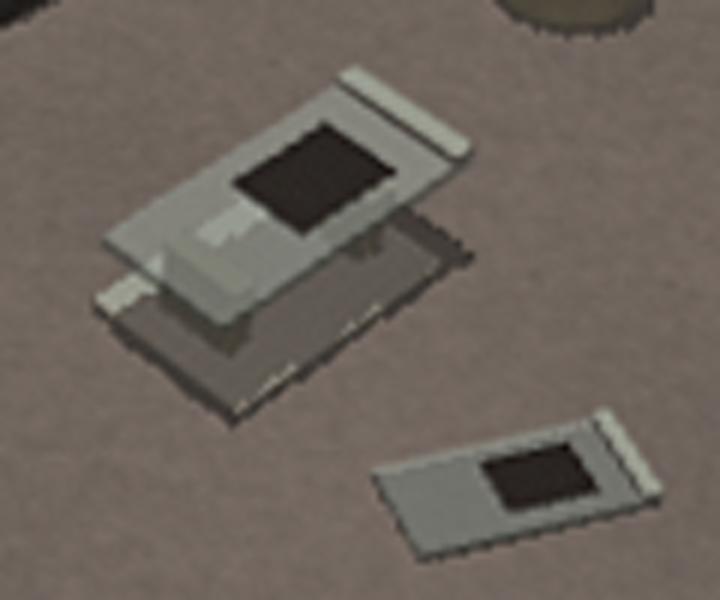

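```bash
python3 - <<'E'
from h import *
d=load('top0')
P=lambda u,v,z:atz(d,u,v,z)[:2]
c2=lambda u,v:(320+u/7-.43,160+v/7-.43)
c1=lambda u,v:(165+u/5.43-.4,140+v/5.43-.4)
sl,sr=P(*c2(175,133),.05),P(*c2(329,141),.05);bl,br=P(*c2(165,485),.046),P(*c2(322,490),.046)
print('plate',sl,sr,bl,br,np.linalg.norm(sl-sr),np.linalg.norm((sl+sr-bl-br)/2))
n=(sl+sr)/2;b=(bl+br)/2;a=n-b;print('nose',n,'center',(n+b)/2,'yaw',np.degrees(np.arctan2(a[1],a[0])), np.degrees(np.arctan2(*(sl-sr)[::-1]))-90)
fl,fr=P(*c1(97,480),.05),P(*c1(185,490),.05);kl,kr=P(*c1(133,268),.05),P(*c1(222,282),.05)
g1,g2=P(*c1(48,519),.012),P(*c1(258,550),.012)
print('stage',fl,fr,kl,kr,np.linalg.norm(fl-fr),np.linalg.norm(kl+kr-fl-fr)/2,g1,g2,np.linalg.norm(g1-g2))
f=(fl+fr)/2;a=(kl+kr-fl-fr)/2;yaw=np.arctan2(a[1],a[0]);ax=a/np.linalg.norm(a)
print('front',f,'yaw',np.degrees(yaw),np.degrees(np.arctan2(*(fl-fr)[::-1]))-90,np.degrees(np.arctan2(*(g1-g2)[::-1]))-90,'origin',f+.08*ax, (g1+g2)/2+.1*ax)
# side camera check
s=load('side0')
S=lambda u,v,z:atz(s,180+u/8-.44,145+v/8-.44,z)[:2]
A,B=S(135,312,.05),S(205,372,.05);C,D=S(48,385,.012),S(198,552,.012)
print('side stage',A,B,C,D,(A+B)/2+.08*ax,(C+D)/2+.1*ax)
S=lambda u,v,z:atz(s,300+u/6-.42,230+v/6-.42,z)[:2]
A,B,C,D=S(350,67,.05),S(472,148,.05),S(103,240,.046),S(222,324,.046)
print('side plate',A,B,C,D,(A+B+C+D)/4,(A+B)/2)
T=d['cam_to_world'];
from scipy.spatial.transform import Rotation as R
print(R.from_rotvec(observe()['ee_rot']).as_matrix().round(3))
E
```

```text
plate [ 0.63675441 -0.17332648] [ 0.63409318 -0.23024686] [ 0.50638818 -0.16685244] [ 0.50486254 -0.22375376] 0.05698256066930311 0.12996026361838967
nose [ 0.6354238  -0.20178667] center [ 0.57052458 -0.19854489] yaw -2.8596088579725567 -2.6768278395048384
stage [0.50593859 0.23814073] [0.50149691 0.19734125] [0.60662546 0.2262368 ] [0.60013052 0.18411201] 0.04104053802790104 0.10044940520737881 [0.49190396 0.26978084] [0.47753485 0.16887118] 0.10192758355207353
front [0.50371775 0.21774099] yaw -7.186739308159153 -6.2130960919748475 -8.10419785179596 origin [0.58308924 0.2077327 ] [0.58393377 0.20681565]
side stage [0.5071474  0.23649946] [0.50377552 0.19659422] [0.49260585 0.26773277] [0.47545722 0.16716542] [0.58483295 0.20653855] [0.5832459  0.20493874]
side plate [ 0.63797945 -0.1728272 ] [ 0.63607165 -0.22944938] [ 0.50835212 -0.1698212 ] [ 0.50846378 -0.22333508] [ 0.57271675 -0.19885821] [ 0.63702555 -0.20113829]
[[-0.946  0.323 -0.   ]
 [ 0.323  0.946 -0.001]
 [-0.    -0.001 -1.   ]]
```

```bash
cat >> h.py <<'E'
from scipy.spatial.transform import Rotation as R
def go(x,y,z,yaw):  # yaw: desired world angle (deg) of tool y axis
    o=observe();M=R.from_rotvec(o['ee_rot']).as_matrix();d=M.T@(np.array([x,y,z])-o['position'])*100
    cur=np.degrees(np.arctan2(M[1,1],M[0,1]));t=-((yaw-cur+90)%180-90)
    print('t',round(o['clock'],2),'xyz cm',d.round(2),'turn',round(t,2),'cur yaw',round(cur,2),'pos',o['position'].round(4),'F',o['force'].round(2),'w',round(o['width'],3),'tilt',M[:,2].round(4)); return o
E
python3 -c "
from h import *
go(.5265,-.1966,.227,87.3)"
```

```text
t 0.15 xyz cm [-56.18 -64.07  -0.  ] turn -16.14 cur yaw 71.16 pos [0.2017 0.5912 0.2261] F [ 0.55 -0.26 -0.2 ] w 0.998 tilt [-3.0e-04 -1.2e-03 -1.0e+00]
```

Call:
arm_command(
  deltas=[
    {"xyz":[-56,-64,0],"turn":-7,"jaw":0},
    {"xyz":[-56,-64,0],"turn":-14,"jaw":0},
    {"xyz":[-56,-64,0],"turn":-16.2,"jaw":0},
    {"xyz":[-56,-64,0],"turn":-16.2,"jaw":0},
    {"xyz":[-56,-64,0],"turn":-16.2,"jaw":0},
  ],
)

```text
clock: 0.57
position: [0.2813, 0.3967, 0.2265]
ee_rot: [-0.072, -3.14, 0.002]
force: [0.9, -0.4, 0.5]
width: 1.0
```

```bash
python3 -c "
from h import *
go(.5265,-.1966,.227,87.3)"
```

```text
t 0.57 xyz cm [-2.720e+01 -5.815e+01  3.000e-02] turn 0.08 cur yaw 87.38 pos [0.2813 0.3967 0.2265] F [ 0.93 -0.38  0.51] w 1.0 tilt [-4.0e-04 -1.5e-03 -1.0e+00]
```

Call:
arm_command(
  deltas=[
    {"xyz":[-27.2,-58.2,0]},
    {"xyz":[-27.2,-58.2,0]},
    {"xyz":[-27.2,-58.2,0]},
    {"xyz":[-27.2,-58.2,0]},
    {"xyz":[-27.2,-58.2,0]},
  ],
)

```text
schema error: expected keys xyz, turn, jaw
```

```bash
python3 -c "
from h import *
go(.5265,-.1966,.227,87.3)"
```

```text
t 0.57 xyz cm [-2.720e+01 -5.815e+01  3.000e-02] turn 0.08 cur yaw 87.38 pos [0.2813 0.3967 0.2265] F [ 0.93 -0.38  0.51] w 1.0 tilt [-4.0e-04 -1.5e-03 -1.0e+00]
```

Call:
arm_command(
  deltas=[
    {"xyz":[-27.2,-58.2,0],"turn":0,"jaw":0},
    {"xyz":[-27.2,-58.2,0],"turn":0,"jaw":0},
    {"xyz":[-27.2,-58.2,0],"turn":0,"jaw":0},
    {"xyz":[-27.2,-58.2,0],"turn":0,"jaw":0},
    {"xyz":[-27.2,-58.2,0],"turn":0,"jaw":0},
  ],
)

```text
clock: 0.98
position: [0.3605, 0.2041, 0.227]
ee_rot: [-0.072, -3.14, 0.002]
force: [0.8, 0.5, 0.5]
width: 1.001
```

```bash
python3 -c "
from h import *
go(.5265,-.1966,.227,87.3)"
```

```text
t 0.98 xyz cm [-18.41 -39.27   0.04] turn 0.08 cur yaw 87.38 pos [0.3605 0.2041 0.227 ] F [0.84 0.53 0.54] w 1.001 tilt [-3.0e-04 -1.1e-03 -1.0e+00]
```

Call:
arm_command(
  deltas=[
    {"xyz":[-18.4,-39.3,0],"turn":0,"jaw":0},
    {"xyz":[-18.4,-39.3,0],"turn":0,"jaw":0},
    {"xyz":[-18.4,-39.3,0],"turn":0,"jaw":0},
    {"xyz":[-18.4,-39.3,0],"turn":0,"jaw":0},
    {"xyz":[-18.4,-39.3,0],"turn":0,"jaw":0},
  ],
)

```text
clock: 1.4
position: [0.4399, 0.0115, 0.2274]
ee_rot: [0.071, 3.141, -0.001]
force: [1.4, 0.4, -0.9]
width: 1.002
```

```bash
python3 -c "
from h import *
go(.5265,-.1966,.15,87.3)"
```

```text
t 1.4 xyz cm [ -9.6  -20.39   7.75] turn 0.1 cur yaw 87.4 pos [0.4399 0.0115 0.2274] F [ 1.37  0.38 -0.94] w 1.002 tilt [ 1.e-04 -9.e-04 -1.e+00]
```

Move over the plate staying high, then look with the wrist camera.

Call:
arm_command(
  deltas=[
    {"xyz":[-9.6,-20.4,1],"turn":0,"jaw":0},
    {"xyz":[-9.6,-20.4,2],"turn":0,"jaw":0},
    {"xyz":[-9.6,-20.4,3],"turn":0,"jaw":0},
    {"xyz":[-9.6,-20.4,4],"turn":0,"jaw":0},
    {"xyz":[-9.6,-20.4,5],"turn":0,"jaw":0},
  ],
)

```text
clock: 1.82
position: [0.5184, -0.1765, 0.1883]
ee_rot: [0.071, 3.138, -0.002]
force: [1.1, 0.5, 0.9]
width: 1.0
```

Call:
arm_command(
  deltas=[
    {"xyz":[-1,-2.0,2],"turn":0,"jaw":0},
    {"xyz":[-1,-2.0,2],"turn":0,"jaw":0},
  ],
)

```text
clock: 1.98
position: [0.5266, -0.2025, 0.1651]
ee_rot: [-0.081, -3.139, 0.007]
force: [-0.6, 0.2, 0.8]
width: 0.999
```

```bash
python3 -c "
from h import *
go(.5265,-.1966,.15,87.3)
snap('wrist','w1');snap('top','t1')
crop('t1',300,130,140,120,5,'t1c')"
```

```text
t 1.98 xyz cm [0.03 0.59 1.51] turn -0.24 cur yaw 87.06 pos [ 0.5266 -0.2025  0.1651] F [-0.56  0.21  0.85] w 0.999 tilt [-0.0012 -0.0042 -1.    ]
```

View pics/w1.png

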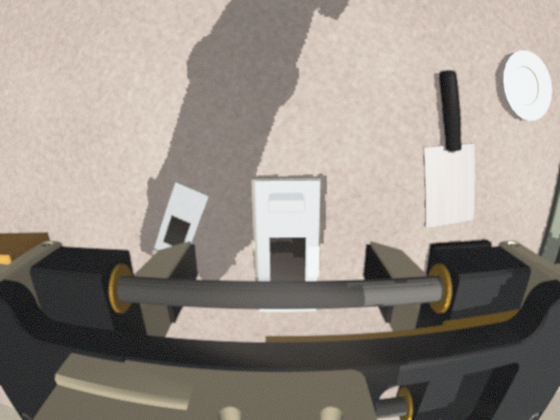

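```bash
python3 -c "
from h import *
crop('w1',235,165,105,100,7,'w1c')"
```

```text
(no output)
```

View pics/w1c.png

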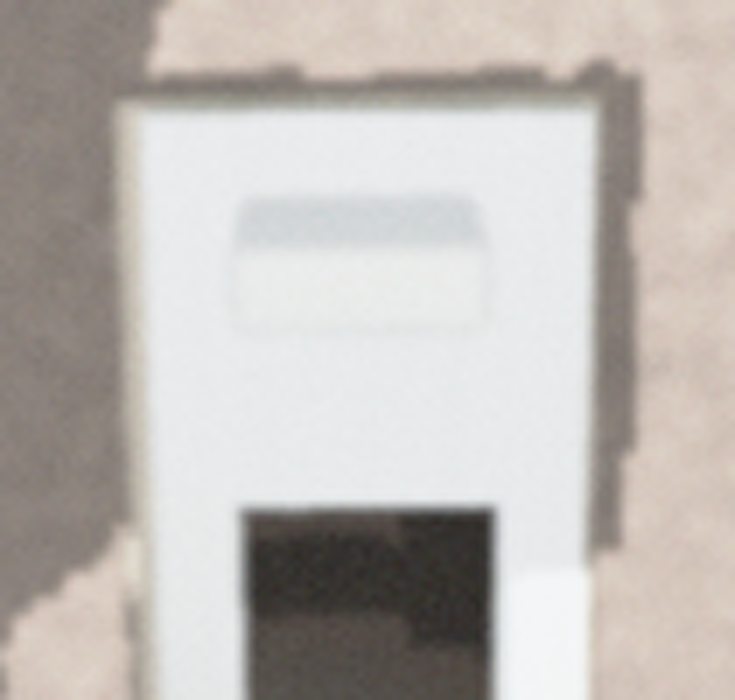

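```bash
python3 -c "
from h import *
d=load('w1');print(d['cam_to_world'].round(3).tolist())
q=lambda u,v,z:atz(d,235+u/7-.43,165+v/7-.43,z,True)[:2]
for u,v in [(133,108),(115,100),(600,98),(155,640),(588,640),(245,508),(495,508)]: print(u,v,q(u,v,.046).round(4))
print(atd(d,290,195,True))"
```

```text
[[0.051, -0.96, -0.277, 0.452], [0.999, 0.048, 0.017, -0.196], [-0.003, -0.277, 0.961, 0.323], [0.0, 0.0, 0.0, 1.0]]
133 108 [ 0.5046 -0.2231]
115 100 [ 0.5035 -0.2253]
600 98 [ 0.5062 -0.165 ]
155 640 [ 0.5766 -0.2255]
588 640 [ 0.5796 -0.1677]
245 508 [ 0.5582 -0.2123]
495 508 [ 0.5599 -0.1797]
[ 0.51950085 -0.19206531  0.04664795]
```

```bash
python3 -c "
from h import *
go(.5265,-.196,.026,87.6)"
```

```text
t 2.08 xyz cm [ 0.03  0.19 14.13] turn -0.33 cur yaw 87.27 pos [ 0.5267 -0.1978  0.1673] F [ 0.46 -0.12  0.06] w 0.999 tilt [-1.0e-04 -1.3e-03 -1.0e+00]
```

Call:
arm_command(
  deltas=[
    {"xyz":[0,0.2,3],"turn":-0.3,"jaw":0},
    {"xyz":[0,0.2,6.5],"turn":-0.3,"jaw":0},
    {"xyz":[0,0.2,10],"turn":-0.3,"jaw":0},
    {"xyz":[0,0.2,12.5],"turn":-0.3,"jaw":0},
    {"xyz":[0,0.2,14.1],"turn":-0.3,"jaw":0},
  ],
)

```text
clock: 2.5
position: [0.5258, -0.1934, 0.0244]
ee_rot: [-0.063, -3.139, -0.001]
force: [-0.4, 1.1, 0.6]
width: 1.001
```

Call:
arm_command(
  deltas=[
    {"xyz":[0,0,0],"turn":0,"jaw":0},
    {"xyz":[0,0,0],"turn":0,"jaw":0},
  ],
)

```text
clock: 2.67
position: [0.5255, -0.1914, 0.0245]
ee_rot: [-0.06, -3.137, -0.003]
force: [-0.5, -0.2, 0.8]
width: 0.998
```

```bash
python3 -c "
from h import *
go(.5265,-.196,.026,87.6)
snap('wrist','w2')"
```

```text
t 2.67 xyz cm [-0.12 -0.46 -0.15] turn 0.22 cur yaw 87.82 pos [ 0.5255 -0.1914  0.0245] F [-0.46 -0.18  0.83] w 0.998 tilt [-0.0036  0.0019 -1.    ]
```

View pics/w2.png

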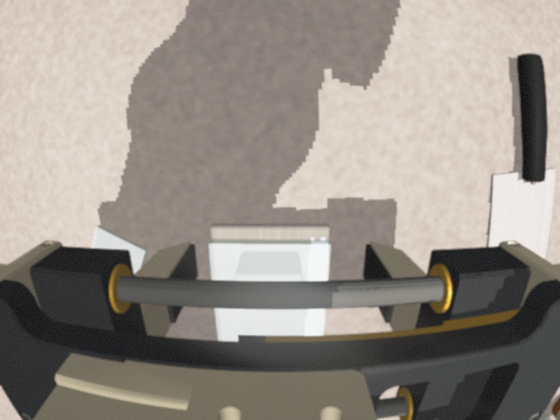

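Call:
arm_command(
  deltas=[
    {"xyz":[-0.1,-0.4,-0.1],"turn":0.2,"jaw":0},
    {"xyz":[-0.1,-0.4,-0.1],"turn":0.2,"jaw":0},
    {"xyz":[-0.1,-0.4,-0.1],"turn":0.2,"jaw":255},
    {"xyz":[-0.1,-0.4,-0.1],"turn":0.2,"jaw":255},
    {"xyz":[-0.1,-0.4,-0.1],"turn":0.2,"jaw":255},
  ],
  force=15,
)

```text
clock: 3.13
position: [0.5274, -0.1962, 0.027]
ee_rot: [-0.066, -3.14, -0.002]
force: [-0.4, -0.0, 0.2]
width: 0.83
```

Call:
arm_command(
  deltas=[
    {"xyz":[0,0,0],"turn":0,"jaw":255},
    {"xyz":[0,0,0],"turn":0,"jaw":255},
    {"xyz":[0,0,0],"turn":0,"jaw":255},
    {"xyz":[0,0,0],"turn":0,"jaw":255},
  ],
  force=40,
)

```text
clock: 3.47
position: [0.5274, -0.1962, 0.027]
ee_rot: [-0.066, -3.14, -0.002]
force: [-0.1, -0.4, 0.8]
width: 0.601
```

```bash
python3 -c "
from h import *
go(.5265,-.196,.026,87.6)
snap('wrist','w3')"
```

```text
t 3.47 xyz cm [0.09 0.02 0.1 ] turn -0.0 cur yaw 87.6 pos [ 0.5274 -0.1962  0.027 ] F [-0.08 -0.42  0.82] w 0.601 tilt [-7.e-04  1.e-03 -1.e+00]
```

View pics/w3.png

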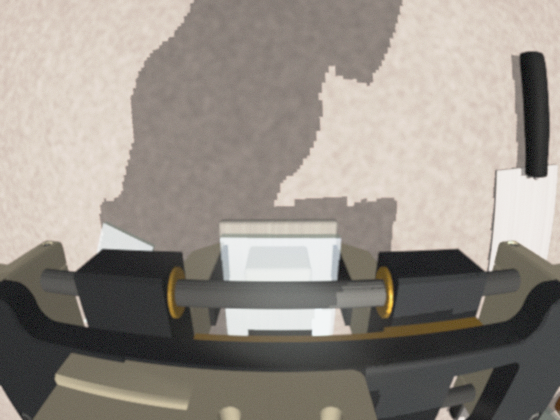

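Call:
arm_command(
  deltas=[
    {"xyz":[0,0,0],"turn":0,"jaw":255},
    {"xyz":[0,0,0],"turn":0,"jaw":255},
    {"xyz":[0,0,-0.5],"turn":0,"jaw":255},
    {"xyz":[0,0,-1.5],"turn":0,"jaw":255},
    {"xyz":[0,0,-3],"turn":0,"jaw":255},
  ],
)

```text
clock: 3.93
position: [0.5265, -0.196, 0.0568]
ee_rot: [-0.066, -3.138, -0.002]
force: [0.8, -0.0, 0.5]
width: 0.604
```

Call:
arm_command(
  deltas=[
    {"xyz":[0,0,-2],"turn":0,"jaw":255},
    {"xyz":[0,0,-5],"turn":0,"jaw":255},
    {"xyz":[0,0,-8],"turn":0,"jaw":255},
    {"xyz":[0,0,-10],"turn":0,"jaw":255},
    {"xyz":[0,0,-11],"turn":0,"jaw":255},
  ],
)

```text
clock: 4.35
position: [0.5279, -0.1969, 0.1705]
ee_rot: [0.067, 3.14, 0.001]
force: [-0.4, 0.4, -1.9]
width: 0.6
```

```bash
python3 -c "
from h import *
snap('side','s4');snap('wrist','w4')
crop('s4',280,150,180,150,4,'s4c')
go(.5265,-.196,.16,87.6)
"
```

```text
t 4.45 xyz cm [0.13 0.05 0.88] turn -0.01 cur yaw 87.59 pos [ 0.5278 -0.1965  0.1688] F [-0.09 -0.32 -1.73] w 0.602 tilt [ 4.e-04  9.e-04 -1.e+00]
```

View pics/s4c.png

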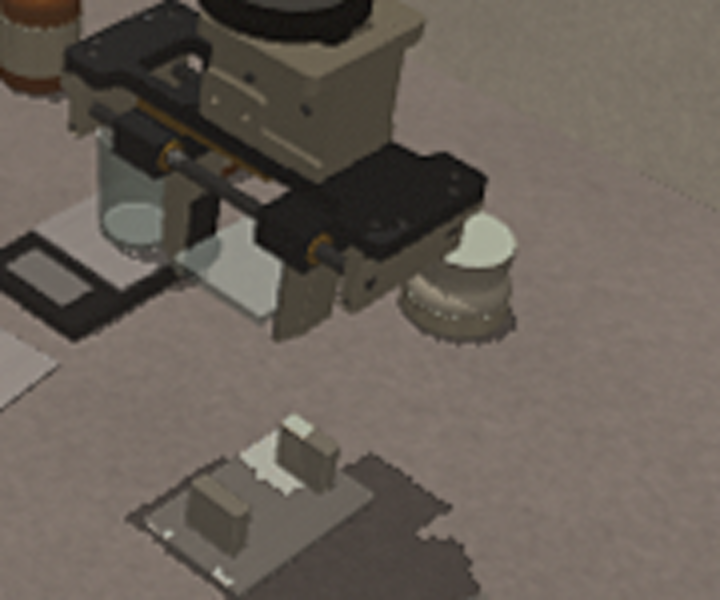

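View pics/w4.png

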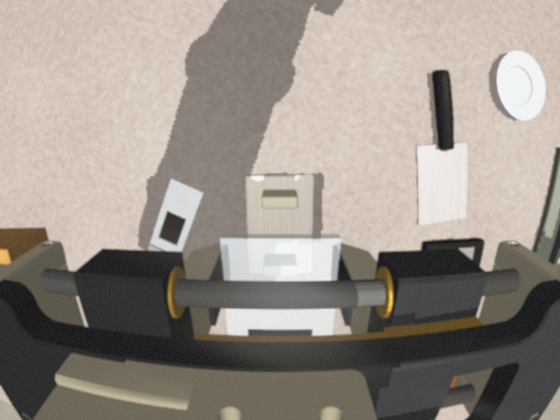

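```bash
python3 -c "
from h import *
for n,pts in (('w3',[(280,232),(232,245),(232,310),(280,250),(326,245),(280,328)]),('w4',[(280,245),(232,250),(232,310),(326,250),(326,310),(280,328)])):
  d=load(n)
  T=d['cam_to_world'];print(n,T[:3,3])
  for p in pts: print(p,atd(d,*p,True).round(4))
crop('w4',205,220,155,125,5,'w4c')
crop('w3',205,210,155,135,5,'w3c')
d=load('s4')
for v,u in ((220,335),(217,340),(225,345),(215,332),(222,340)): print(u,v,atd(d,u,v))
"
```

```text
w3 [ 0.45248109 -0.1917595   0.18503107]
(280, 232) [ 0.5176 -0.1941  0.0082]
(232, 245) [ 0.5096 -0.2163  0.0453]
(232, 310) [ 0.5451 -0.2198  0.0466]
(280, 250) [ 0.5126 -0.194   0.046 ]
(326, 245) [ 0.5111 -0.1725  0.0462]
(280, 328) [ 0.5578 -0.1959  0.046 ]
w4 [ 0.45297305 -0.19231581  0.32870177]
(280, 245) [ 0.5112 -0.1945  0.1894]
(232, 250) [ 0.513  -0.2172  0.1892]
(232, 310) [ 0.547  -0.2208  0.1891]
(326, 250) [ 0.5148 -0.1731  0.1892]
(326, 310) [ 0.548  -0.1726  0.1905]
(280, 328) [ 0.5583 -0.1965  0.1903]
335 220 [ 0.51215368 -0.19686712  0.19161586]
340 217 [ 0.52842663 -0.19546089  0.18913376]
345 225 [ 0.51615798 -0.21773178  0.19022808]
332 215 [ 0.51968586 -0.18300597  0.19121018]
340 222 [ 0.51673132 -0.20536205  0.18948978]
```

View pics/w4c.png

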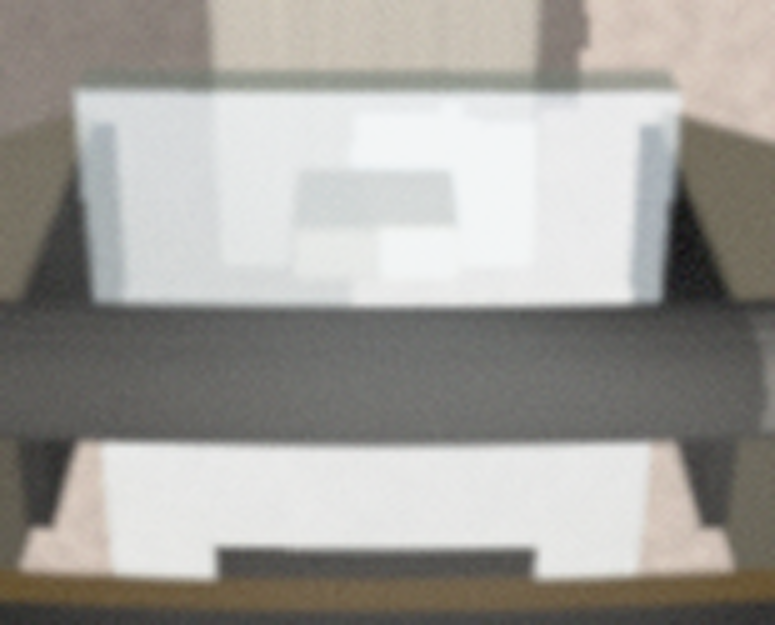

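View pics/w3c.png

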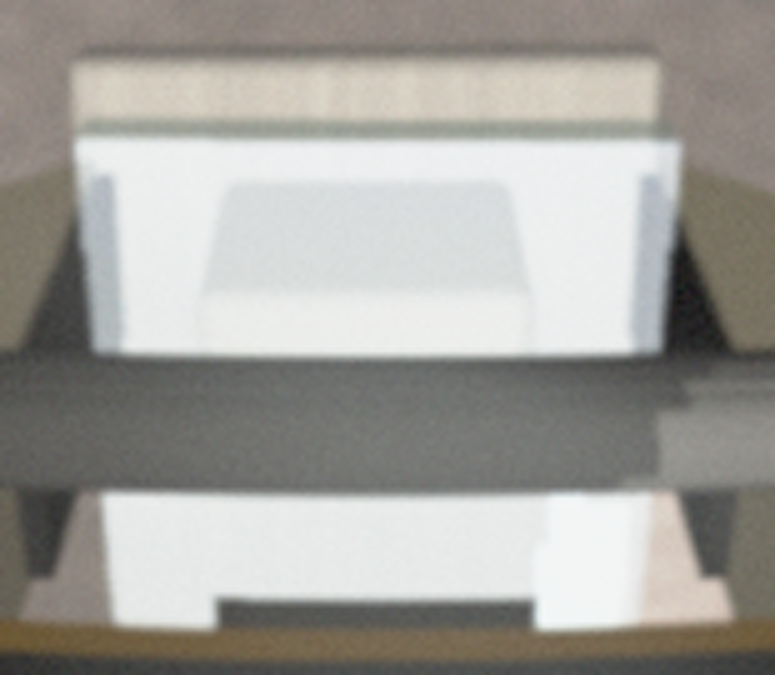

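```bash
python3 -c "
from h import *
for n,oy,zt,P in (('w4',220,.1688+.019,(.5278,-.1965)),('w3',210,.046,(.5274,-.1962))):
  d=load(n);v=oy+(92 if n=='w4' else 138)/5-.4
  a=atz(d,205+75/5-.4,v,zt,True);b=atz(d,205+682/5-.4,v,zt,True)
  m=(a+b)/2; print(n,a,b,'yaw y axis',np.degrees(np.arctan2(b[1]-a[1],b[0]-a[0])))
  th=np.radians(-2.4);ex=np.array([np.cos(th),np.sin(th)]);ey=np.array([-ex[1],ex[0]])
  r=m[:2]-np.array(P);print('rear edge rel tcp: along',r@ex,'lat',r@ey,np.linalg.norm(a-b))
d=load('w4')
for w,h in((216,548),(536,548)): print(atz(d,205+w/5-.4,220+h/5-.4,.1878,True))
"
```

```text
w4 [ 0.50726675 -0.22281022  0.1878    ] [ 0.50970631 -0.16573613  0.1878    ] yaw y axis 87.55245579991715
rear edge rel tcp: along -0.019389780695955844 lat 0.0014161087349867907 0.0571262063546467
w3 [ 0.50521175 -0.22168177  0.046     ] [ 0.50760226 -0.1654778   0.046     ] yaw y axis 87.56451572328156
rear edge rel tcp: along -0.02108430228887819 lat 0.001738823127617475 0.056254788220220675
[ 0.56061433 -0.21388842  0.1878    ]
[ 0.56208989 -0.17961897  0.1878    ]
```

```bash
cat > e.py <<'E'
from h import *
def edge(d,p,q,z,hw=4,n=60):
    g=cv2.cvtColor(d['frame'],cv2.COLOR_RGB2GRAY).astype(np.float32)
    p=np.array(p,float);q=np.array(q,float);t=(q-p)/np.linalg.norm(q-p);nn=np.array([-t[1],t[0]])
    s=np.arange(-hw,hw+.01,.1);pts=[]
    for k in np.linspace(.08,.92,n):
        c=p+k*(q-p);xy=c+s[:,None]*nn
        v=cv2.remap(g,xy[:,0].astype(np.float32)[None],xy[:,1].astype(np.float32)[None],cv2.INTER_LINEAR)[0]
        v=cv2.GaussianBlur(v[None],(15,1),3)[0];gr=np.abs(np.gradient(v));gr[:5]=0;gr[-5:]=0
        i=gr.argmax();pts.append(atz(d,*(c+s[i]*nn),z)[:2])
    pts=np.array(pts,np.float32);l=cv2.fitLine(pts,cv2.DIST_HUBER,0,1e-4,1e-4).ravel()
    r=np.abs((pts-l[2:])@np.array([-l[1],l[0]]));v=l[:2]
    a=np.degrees(np.arctan2(v[1],v[0]))
    return a,l[2:],np.median(r)
if __name__=='__main__':
    d=load('top0');s=load('side0')
    c1=lambda u,v:(165+u/5.43-.4,140+v/5.43-.4)
    c3=lambda u,v:(180+u/8-.44,145+v/8-.44)
    for nm,a in (('deckL',(d,c1(97,480),c1(133,270),.05)),('deckR',(d,c1(185,490),c1(222,285),.05)),('front',(d,c1(97,480),c1(185,490),.05)),
     ('footL',(d,c1(48,519),c1(88,300),.012)),('footR',(d,c1(258,550),c1(300,320),.012)),('footF',(d,c1(48,519),c1(258,550),.012)),
     ('s deckR',(s,c3(205,372),c3(480,262),.05)),('s deckL',(s,c3(135,312),c3(390,205),.05)),('s footR',(s,c3(198,552),c3(720,352),.012)),('s footF',(s,c3(48,385),c3(198,552),.012)),('s front',(s,c3(135,312),c3(205,372),.05))):
        A,P,r=edge(*a);A=(A+90)%180-90
        if A>45:A-=90
        if A<-45:A+=90
        th=np.radians(-7.5);ex=np.array([np.cos(th),np.sin(th)]);ey=np.array([-ex[1],ex[0]]);w=P-np.array([.584,.2065])
        print(nm,'yaw',round(A,2),'stage x,y mm',(w@ex*1000).round(1),(w@ey*1000).round(1),'res',r)
E
python3 e.py
```

```text
deckL yaw -7.84 stage x,y mm -43.8 22.1 res 0.00051694654
deckR yaw -8.0 stage x,y mm -31.8 -18.3 res 0.0004330816
front yaw -6.29 stage x,y mm -81.0 -1.3 res 0.00026424916
footL yaw -7.78 stage x,y mm -45.8 52.5 res 0.00054683455
footR yaw -8.12 stage x,y mm -31.5 -50.8 res 0.0005852438
footF yaw -8.26 stage x,y mm -103.2 -17.5 res 0.00057843525
s deckR yaw -7.65 stage x,y mm -27.6 -18.0 res 0.0004155999
s deckL yaw -7.5 stage x,y mm -32.9 22.8 res 0.000369112
s footR yaw -7.96 stage x,y mm -15.3 -61.6 res 0.0006441658
s footF yaw -8.51 stage x,y mm -105.0 -21.8 res 0.00021368757
s front yaw -7.63 stage x,y mm -79.6 -1.8 res 0.00023605605
```

```bash
python3 -c "
from h import *
go(.4757,.2230,.16,82.1)"
```

```text
t 4.45 xyz cm [ 6.96 41.7   0.92] turn 5.49 cur yaw 87.59 pos [ 0.5278 -0.1965  0.1688] F [-0.09 -0.32 -1.73] w 0.602 tilt [ 4.e-04  9.e-04 -1.e+00]
```

Call:
arm_command(
  deltas=[
    {"xyz":[0.3,2,0],"turn":0.5,"jaw":255},
    {"xyz":[0.9,5,0],"turn":1.5,"jaw":255},
    {"xyz":[1.5,9,0],"turn":2.5,"jaw":255},
    {"xyz":[2.2,13,0],"turn":3.5,"jaw":255},
    {"xyz":[2.8,17,0],"turn":4.5,"jaw":255},
  ],
)

```text
clock: 4.87
position: [0.5052, -0.024, 0.1674]
ee_rot: [-0.192, -3.133, -0.001]
force: [1.8, 0.6, -1.5]
width: 0.602
```

```bash
python3 -c "
from h import *
go(.4757,.2230,.16,82.1)"
```

```text
t 4.87 xyz cm [ 5.94 24.16  0.76] turn 0.89 cur yaw 82.99 pos [ 0.5052 -0.024   0.1674] F [ 1.82  0.61 -1.47] w 0.602 tilt [-2.4e-03  7.0e-04 -1.0e+00]
```

Call:
arm_command(
  deltas=[
    {"xyz":[1,4,0],"turn":0.9,"jaw":255},
    {"xyz":[2,8,0],"turn":0.9,"jaw":255},
    {"xyz":[3,12,0],"turn":0.9,"jaw":255},
    {"xyz":[4,16,0],"turn":0.9,"jaw":255},
    {"xyz":[4.9,20,0],"turn":0.9,"jaw":255},
  ],
)

```text
clock: 5.28
position: [0.4791, 0.1822, 0.1661]
ee_rot: [-0.216, -3.13, 0.001]
force: [1.4, 0.3, -1.7]
width: 0.602
```

```bash
python3 -c "
from h import *
go(.4757,.2230,.12,82.1)"
```

```text
t 5.28 xyz cm [0.88 4.   4.61] turn 0.0 cur yaw 82.1 pos [0.4791 0.1822 0.1661] F [ 1.38  0.31 -1.73] w 0.602 tilt [-4.7e-03 -3.0e-04 -1.0e+00]
```

Call:
arm_command(
  deltas=[
    {"xyz":[0.6,2.5,2],"turn":0,"jaw":255},
    {"xyz":[0.9,3.7,4],"turn":0,"jaw":255},
    {"xyz":[0.9,4,5],"turn":0,"jaw":255},
    {"xyz":[0.9,4,5.5],"turn":0,"jaw":255},
    {"xyz":[0.9,4,5.5],"turn":0,"jaw":255},
  ],
)

```text
clock: 5.7
position: [0.4747, 0.2209, 0.1096]
ee_rot: [-0.218, -3.127, 0.006]
force: [-1.0, -0.8, -0.8]
width: 0.603
```

```bash
python3 -c "
from h import *
go(.4757,.2230,.08,82.1)
snap('top','t5');snap('side','s5');snap('wrist','w5')
crop('t5',150,130,100,110,5,'t5c');crop('s5',150,100,160,120,5,'s5c')
go(.4757,.2230,.08,82.1)
"
```

```text
t 5.7 xyz cm [-0.09  0.23  2.96] turn -0.08 cur yaw 82.02 pos [0.4747 0.2209 0.1096] F [-1.03 -0.82 -0.79] w 0.603 tilt [-0.0073 -0.0031 -1.    ]
t 5.85 xyz cm [0.07 0.15 3.18] turn -0.16 cur yaw 81.94 pos [0.4763 0.2214 0.1118] F [ 0.25  0.66 -1.85] w 0.601 tilt [-3.8e-03 -5.0e-04 -1.0e+00]
```

View pics/t5c.png

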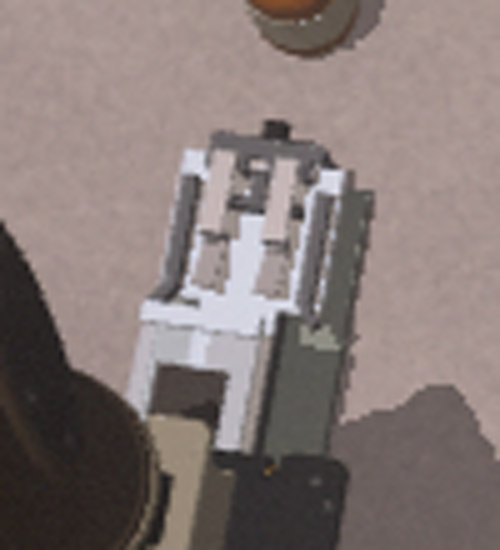

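View pics/s5c.png

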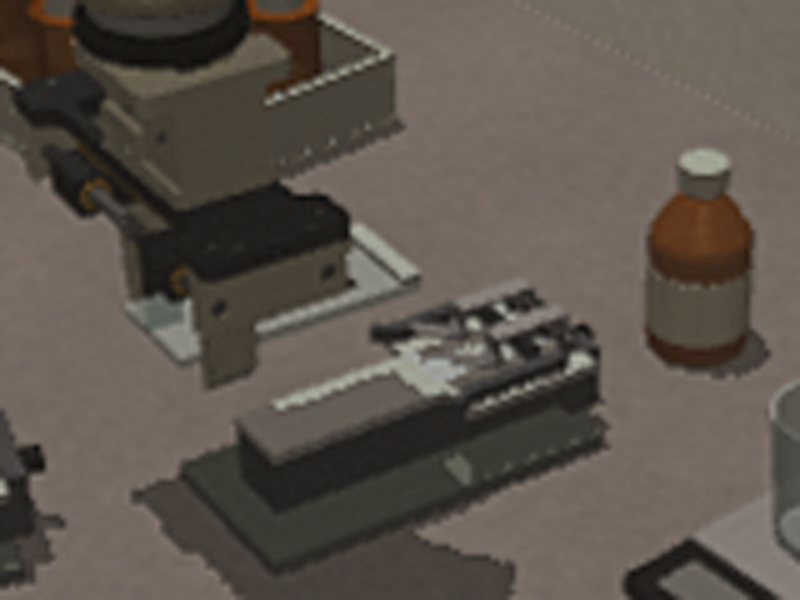

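View pics/w5.png

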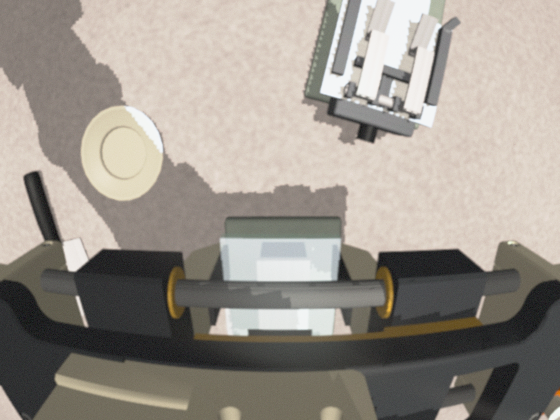

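```bash
python3 -c "
from h import *
d=load('t5');s=load('s5');z=.1115+.023
th=np.radians(-7.9);ex=np.array([np.cos(th),np.sin(th)]);ey=np.array([-ex[1],ex[0]])
def rep(n,a,b):
  m=(a+b)[:2]/2-np.array([.5842,.2080]);print(n,a,b,np.linalg.norm(a-b),'yaw',np.degrees(np.arctan2(*(a-b)[1::-1]))-90,'stage xy',m@ex,m@ey)
rep('top',atz(d,150+145/5-.4,130+298/5-.4,z),atz(d,150+277/5-.4,130+317/5-.4,z))
rep('side',atz(s,150+356/5-.4,100+225/5-.4,z),atz(s,150+421/5-.4,100+272/5-.4,z))
t=np.array([.4755,.2212])-np.array([.5842,.2080]);print('expected',t@ex+.1095,t@ey)
"
```

```text
top [0.58619692 0.23127404 0.1345    ] [0.57750291 0.16942148 0.1345    ] 0.06246059093036928 yaw -8.001087999045055 stage xy -0.0012760235160758665 -0.007902620846613749
side [0.58451166 0.23005159 0.1345    ] [0.58013714 0.17521426 0.1345    ] 0.055011536750381604 yaw -4.560978835522079 stage xy -0.0011201224218022592 -0.00557392916383568
expected 1.735333830542307e-05 -0.001865497239492158
```

```bash
python3 -c "
from h import *
crop('t5',170,180,45,45,13,'t5d');crop('s5',172,135,70,55,11,'s5d')"
```

View pics/t5d.png

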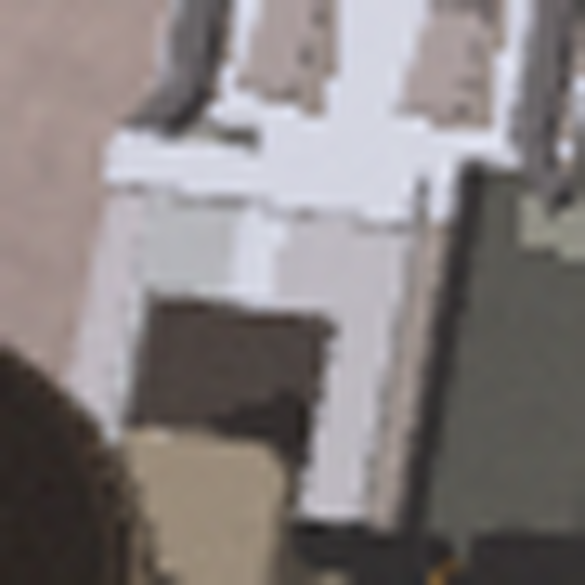

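View pics/s5d.png

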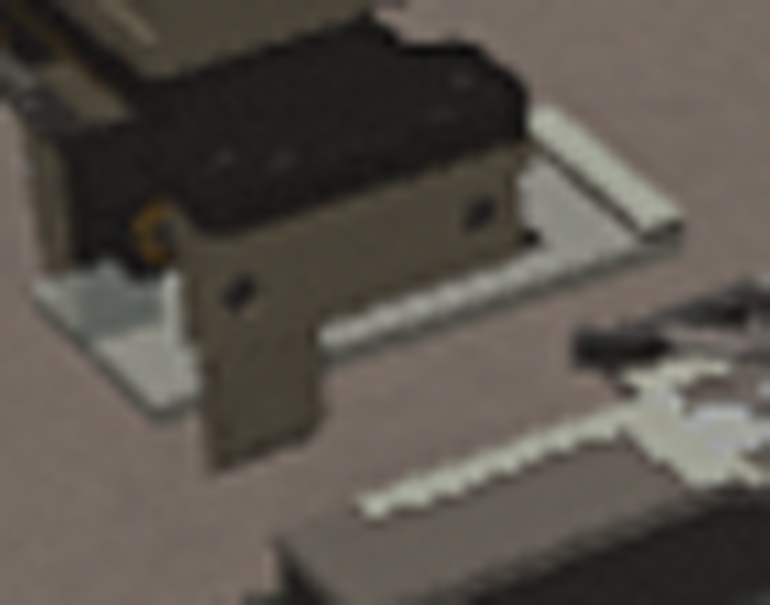

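```bash
python3 -c "
from h import *
d=load('t5');s=load('s5');z=.1115+.023
th=np.radians(-7.9);ex=np.array([np.cos(th),np.sin(th)]);ey=np.array([-ex[1],ex[0]])
def rep(n,a,b):
  m=(a+b)[:2]/2-np.array([.5842,.2080]);print(n,a,b,np.linalg.norm(a-b),'yaw',np.degrees(np.arctan2(*(a-b)[1::-1]))-90,'stage xy',m@ex,m@ey)
for z in (.1305,.1345):
  rep('top',atz(d,170+116/13-.46,180+130/13-.46,z),atz(d,170+425/13-.46,180+175/13-.46,z))
  rep('side',atz(s,172+545/11-.46,135+105/11-.46,z),atz(s,172+685/11-.46,135+212/11-.46,z))
"
```

```text
top [0.58630564 0.23257943 0.1305    ] [0.57834729 0.17663723 0.1305    ] 0.05650543891785639 yaw -8.096574708078236 stage xy -0.0013895882332202578 -0.0036169874124421485
side [0.59075092 0.23689446 0.1305    ] [0.58482425 0.18088081 0.1305    ] 0.05632632455290552 yaw -6.039856345428618 stage xy 0.00343153265950788 0.0013723026021753007
top [0.58538087 0.23155059 0.1345    ] [0.5774585  0.17586124 0.1345    ] 0.05625004368116241 yaw -8.096574708078236 stage xy -0.002163725773840158 -0.004635472229688603
side [0.58660001 0.23151157 0.1345    ] [0.58071013 0.17584564 0.1345    ] 0.055976654333992605 yaw -6.039856345428575 stage xy 5.419375945764135e-05 -0.00435528033267871
```

Call:
arm_command(
  deltas=[
    {"xyz":[0.1,0.25,1.5],"turn":-0.1,"jaw":255},
    {"xyz":[0.1,0.25,3.5],"turn":-0.1,"jaw":255},
    {"xyz":[0.1,0.25,5.5],"turn":-0.1,"jaw":255},
    {"xyz":[0.1,0.25,6.7],"turn":-0.1,"jaw":255},
    {"xyz":[0.1,0.25,6.9],"turn":-0.1,"jaw":255},
  ],
)

```text
clock: 6.27
position: [0.4751, 0.2226, 0.0419]
ee_rot: [-0.22, -3.129, 0.003]
force: [-1.4, -0.4, -1.8]
width: 0.6
```

Call:
arm_command(
  deltas=[
    {"xyz":[0,0,0],"turn":0,"jaw":255},
    {"xyz":[0,0,0],"turn":0,"jaw":255},
  ],
)

```text
clock: 6.43
position: [0.4759, 0.222, 0.0428]
ee_rot: [-0.222, -3.13, 0.002]
force: [0.5, -1.0, -1.4]
width: 0.601
```

```bash
python3 -c "
from h import *
go(.4758,.2240,.037,82.1)
snap('top','t6');snap('side','s6')
crop('t6',165,145,70,80,9,'t6c');crop('s6',172,130,110,80,7,'s6c')
go(.4758,.2240,.037,82.1)
"
```

```text
t 6.43 xyz cm [0.04 0.2  0.58] turn -0.23 cur yaw 81.87 pos [0.4759 0.222  0.0428] F [ 0.46 -1.05 -1.42] w 0.601 tilt [-0.004  -0.0011 -1.    ]
t 6.53 xyz cm [0.04 0.14 0.6 ] turn -0.19 cur yaw 81.91 pos [0.476  0.2226 0.043 ] F [-0.58 -0.11 -0.8 ] w 0.599 tilt [-3.4e-03 -6.0e-04 -1.0e+00]
```

View pics/t6c.png

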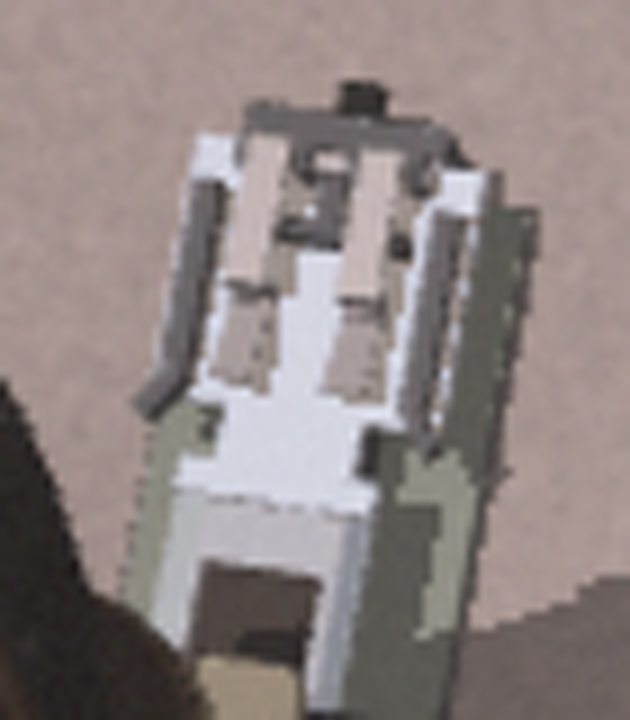

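View pics/s6c.png

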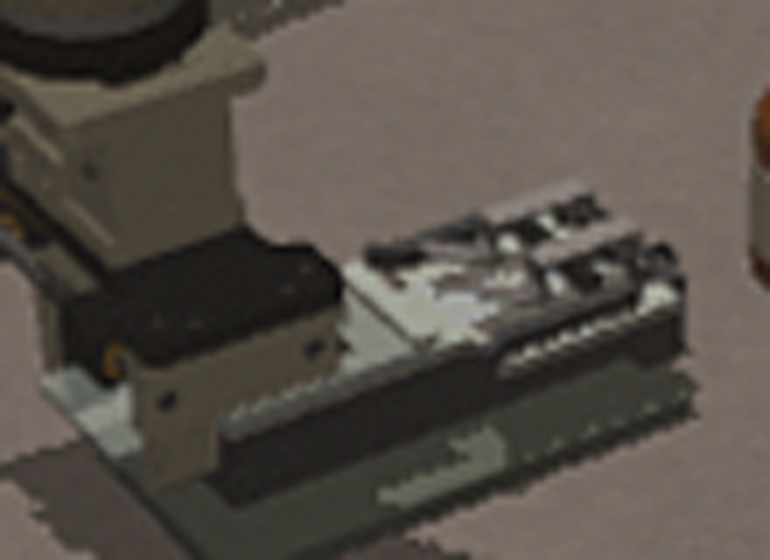

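Call:
arm_command(
  deltas=[
    {"xyz":[0,0.1,0.2],"turn":-0.15,"jaw":255},
    {"xyz":[0,0.1,0.35],"turn":-0.15,"jaw":255},
    {"xyz":[0,0.1,0.45],"turn":-0.15,"jaw":255},
    {"xyz":[0,0.1,0.5],"turn":-0.15,"jaw":255},
    {"xyz":[0,0.1,0.5],"turn":-0.15,"jaw":255},
  ],
)

```text
clock: 6.95
position: [0.476, 0.2236, 0.0379]
ee_rot: [-0.217, -3.131, 0.001]
force: [0.5, -0.4, -1.3]
width: 0.602
```

```bash
python3 -c "
from h import *
go(.4758,.2236,.037,82.1)
"
```

```text
t 6.95 xyz cm [ 0.02 -0.    0.09] turn -0.03 cur yaw 82.07 pos [0.476  0.2236 0.0379] F [ 0.54 -0.36 -1.31] w 0.602 tilt [-3.6e-03 -6.0e-04 -1.0e+00]
```

Call:
arm_command(
  deltas=[
    {"xyz":[0,0,0.05],"turn":0,"jaw":255},
    {"xyz":[0,0,0.1],"turn":0,"jaw":255},
    {"xyz":[0,0,0.1],"turn":0,"jaw":255},
  ],
)

```text
clock: 7.2
position: [0.476, 0.2236, 0.037]
ee_rot: [-0.217, -3.131, 0.001]
force: [-0.0, 0.0, 0.3]
width: 0.6
```

```bash
python3 -c "
from h import *
go(.4758,.2236,.037,82.1)
"
```

```text
t 7.2 xyz cm [ 0.02 -0.01 -0.  ] turn -0.03 cur yaw 82.07 pos [0.476  0.2236 0.037 ] F [-0.05  0.03  0.25] w 0.6 tilt [-3.5e-03 -6.0e-04 -1.0e+00]
```

Call:
arm_command(
  deltas=[
    {"xyz":[0,0,0.05],"turn":0,"jaw":255},
    {"xyz":[0,0,0.1],"turn":0,"jaw":255},
    {"xyz":[0,0,0.1],"turn":0,"jaw":255},
  ],
)

```text
clock: 7.45
position: [0.4761, 0.2237, 0.0362]
ee_rot: [-0.217, -3.131, 0.001]
force: [-2.0, -0.6, 6.5]
width: 0.6
```

```bash
python3 -c "
from h import *
go(.4758,.2236,.037,82.1)
print(observe()['ft_torque'])
"
```

```text
t 7.45 xyz cm [ 0.03 -0.01 -0.08] turn -0.03 cur yaw 82.07 pos [0.4761 0.2237 0.0362] F [-2.   -0.57  6.55] w 0.6 tilt [-3.4e-03 -3.0e-04 -1.0e+00]
[-0.07086449  0.26553712 -0.02913773]
```

Call:
arm_command(
  deltas=[
    {"xyz":[0,0,-0.06],"turn":0,"jaw":255},
    {"xyz":[-0.4,0,-0.06],"turn":0,"jaw":255},
    {"xyz":[-0.9,0,-0.06],"turn":0,"jaw":255},
    {"xyz":[-1.4,0,-0.06],"turn":0,"jaw":255},
    {"xyz":[-1.8,0,-0.06],"turn":0,"jaw":255},
  ],
)

```text
clock: 7.87
position: [0.4949, 0.2212, 0.0369]
ee_rot: [-0.217, -3.131, 0.0]
force: [-1.1, 0.8, 5.4]
width: 0.603
```

```bash
cat >> h.py <<'E'
def st():
    o=go(.4758,.2236,.0368,82.1)
    th=np.radians(-7.9);ex=np.array([np.cos(th),np.sin(th)]);ey=np.array([-ex[1],ex[0]])
    p=o['position'][:2]-np.array([.5842,.2080]);print('nose stage mm',(1000*(p@ex+.1095)).round(2),'y',(1000*p@ey).round(2),'Fx',(o['force'][:2]@ex).round(2),'Fy',(o['force'][:2]@ey).round(2),'tq',o['ft_torque'].round(3))
E
python3 -c "
from h import *
st()
snap('top','t7');crop('t7',165,145,70,80,9,'t7c')"
```

```text
t 7.87 xyz cm [ 1.93 -0.03  0.01] turn -0.04 cur yaw 82.06 pos [0.4949 0.2212 0.0369] F [-1.08  0.82  5.43] w 0.603 tilt [-2.8e-03 -1.0e-04 -1.0e+00]
nose stage mm 19.27 y 0.83 Fx -1.18 Fy 0.67 tq [0.155 0.311 0.017]
```

View pics/t7c.png

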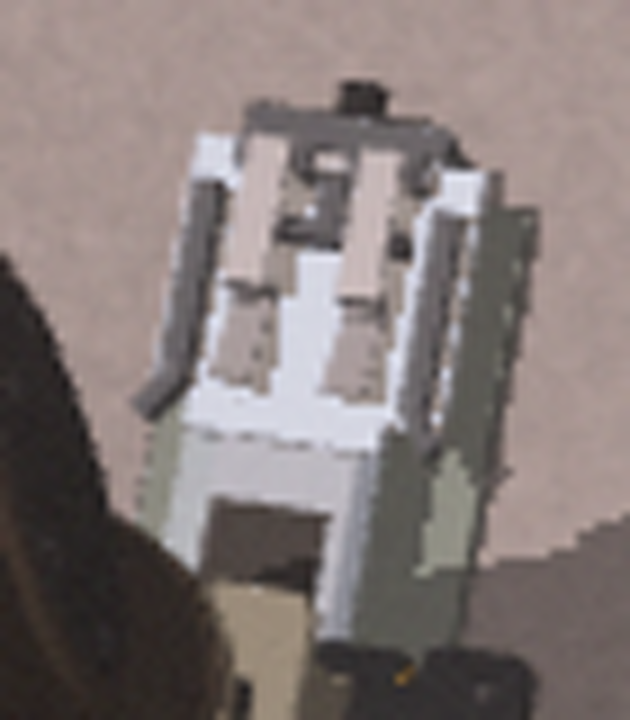

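Call:
arm_command(
  deltas=[
    {"xyz":[-0.3,-0.05,-0.03],"turn":0,"jaw":255},
    {"xyz":[-0.7,-0.05,-0.03],"turn":0,"jaw":255},
    {"xyz":[-1.1,-0.05,-0.03],"turn":0,"jaw":255},
    {"xyz":[-1.5,-0.05,-0.03],"turn":0,"jaw":255},
    {"xyz":[-1.8,-0.05,-0.03],"turn":0,"jaw":255},
  ],
)

```text
clock: 8.33
position: [0.5133, 0.2178, 0.0369]
ee_rot: [-0.218, -3.131, 0.001]
force: [-4.5, 0.3, 2.6]
width: 0.601
```

```bash
python3 -c "
from h import *
st()"
```

```text
t 8.33 xyz cm [3.79 0.05 0.03] turn -0.07 cur yaw 82.03 pos [0.5133 0.2178 0.0369] F [-4.46  0.31  2.58] w 0.601 tilt [-3.3e-03 -4.0e-04 -1.0e+00]
nose stage mm 37.89 y 0.0 Fx -4.46 Fy -0.3 tq [0.235 0.83  0.011]
```

Call:
arm_command(
  deltas=[
    {"xyz":[-0.3,0,0],"turn":0,"jaw":255},
    {"xyz":[-0.7,0,0],"turn":0,"jaw":255},
    {"xyz":[-1.1,0,0],"turn":0,"jaw":255},
    {"xyz":[-1.5,0,0],"turn":0,"jaw":255},
    {"xyz":[-1.8,0,0],"turn":0,"jaw":255},
  ],
)

```text
clock: 8.75
position: [0.5299, 0.2159, 0.0369]
ee_rot: [-0.217, -3.128, 0.001]
force: [-5.2, 0.4, 5.7]
width: 0.605
```

```bash
python3 -c "
from h import *
st();snap('side','s8');crop('s8',172,130,110,80,7,'s8c')"
```

```text
t 8.75 xyz cm [5.46 0.02 0.05] turn -0.03 cur yaw 82.07 pos [0.5299 0.2159 0.0369] F [-5.23  0.36  5.69] w 0.605 tilt [-5.8e-03  1.0e-04 -1.0e+00]
nose stage mm 54.63 y 0.35 Fx -5.23 Fy -0.36 tq [0.37  1.074 0.028]
```

View pics/s8c.png

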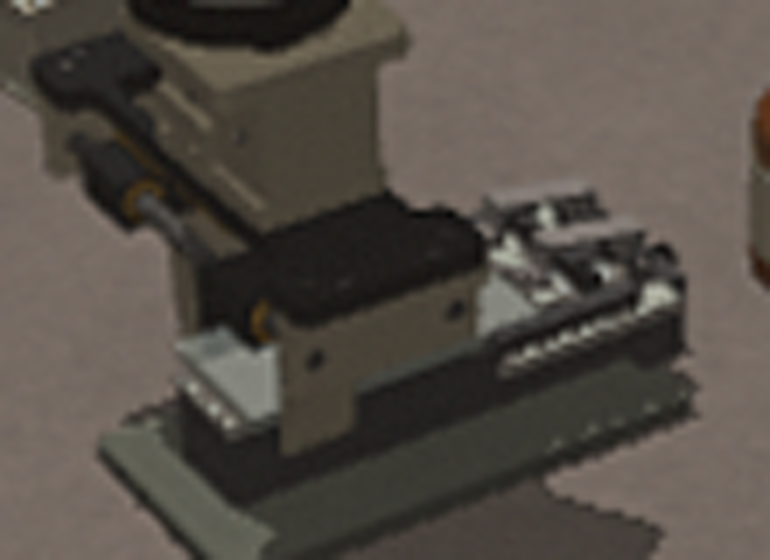

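Call:
arm_command(
  deltas=[
    {"xyz":[-0.2,0,0],"turn":0,"jaw":255},
    {"xyz":[-0.35,0,0],"turn":0,"jaw":255},
    {"xyz":[-0.5,0,0],"turn":0,"jaw":255},
    {"xyz":[-0.6,0,0],"turn":0,"jaw":255},
    {"xyz":[-0.7,0,0],"turn":0,"jaw":255},
  ],
)

```text
clock: 9.22
position: [0.5372, 0.215, 0.0369]
ee_rot: [-0.217, -3.128, 0.0]
force: [-3.5, 0.8, 3.0]
width: 0.6
```

```bash
python3 -c "
from h import *
st();snap('side','s9');crop('s9',230,145,55,45,14,'s9c')"
```

```text
t 9.22 xyz cm [6.2  0.01 0.05] turn -0.02 cur yaw 82.08 pos [0.5372 0.215  0.0369] F [-3.5   0.8   2.97] w 0.6 tilt [-5.7e-03  2.0e-04 -1.0e+00]
nose stage mm 61.99 y 0.45 Fx -3.58 Fy 0.31 tq [0.291 0.596 0.059]
```

View pics/s9c.png

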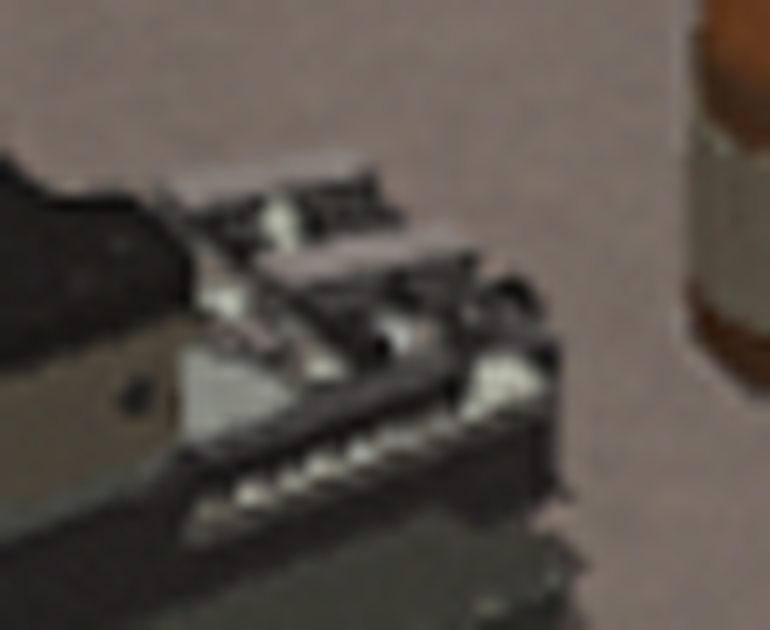

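Call:
arm_command(
  deltas=[
    {"xyz":[-0.1,0,0],"turn":0,"jaw":255},
    {"xyz":[-0.2,0,0],"turn":0,"jaw":255},
    {"xyz":[-0.3,0,0],"turn":0,"jaw":255},
  ],
)

```text
clock: 9.52
position: [0.5405, 0.2145, 0.0369]
ee_rot: [-0.217, -3.129, 0.0]
force: [-4.3, 0.3, 3.5]
width: 0.6
```

```bash
python3 -c "
from h import *
st();snap('side','s10');crop('s10',230,145,55,45,14,'s10c')"
```

```text
t 9.52 xyz cm [6.53 0.01 0.05] turn -0.03 cur yaw 82.07 pos [0.5405 0.2145 0.0369] F [-4.33  0.33  3.54] w 0.6 tilt [-5.5e-03  1.0e-04 -1.0e+00]
nose stage mm 65.32 y 0.39 Fx -4.34 Fy -0.26 tq [0.265 0.803 0.054]
```

View pics/s10c.png

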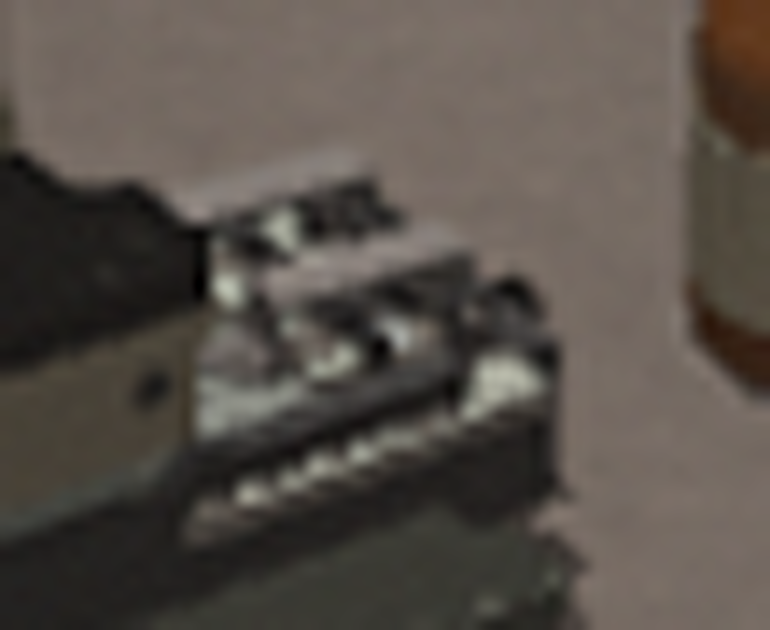

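Call:
arm_command(
  deltas=[
    {"xyz":[0,0,0],"turn":0,"jaw":255},
    {"xyz":[-0.05,0,0],"turn":0,"jaw":255},
    {"xyz":[-0.1,0,0],"turn":0,"jaw":255},
    {"xyz":[-0.1,0,0],"turn":0,"jaw":255},
  ],
  force=8,
)

```text
clock: 9.9
position: [0.5416, 0.2143, 0.0369]
ee_rot: [-0.217, -3.129, 0.0]
force: [-4.3, 1.1, 2.9]
width: 0.609
```

```bash
python3 -c "
from h import *
st()"
```

```text
t 9.9 xyz cm [6.65 0.01 0.05] turn -0.03 cur yaw 82.07 pos [0.5416 0.2143 0.0369] F [-4.35  1.14  2.91] w 0.609 tilt [-5.4e-03  1.0e-04 -1.0e+00]
nose stage mm 66.48 y 0.38 Fx -4.46 Fy 0.53 tq [-0.008  0.83  -0.048]
```

Call:
arm_command(
  deltas=[
    {"xyz":[-0.05,0,0],"turn":0,"jaw":255},
    {"xyz":[-0.1,0,0],"turn":0,"jaw":255},
    {"xyz":[-0.1,0,0],"turn":0,"jaw":255},
  ],
)

```text
clock: 10.15
position: [0.5427, 0.2141, 0.0369]
ee_rot: [-0.217, -3.129, 0.001]
force: [-3.7, 0.2, 3.3]
width: 0.608
```

```bash
python3 -c "
from h import *
st()"
```

```text
t 10.15 xyz cm [6.75 0.02 0.04] turn -0.03 cur yaw 82.07 pos [0.5427 0.2141 0.0369] F [-3.68  0.17  3.28] w 0.608 tilt [-0.0054  0.     -1.    ]
nose stage mm 67.53 y 0.32 Fx -3.67 Fy -0.34 tq [-0.081  0.758 -0.024]
```

Call:
arm_command(
  deltas=[
    {"xyz":[-0.05,0,0],"turn":0,"jaw":255},
    {"xyz":[-0.1,0,0],"turn":0,"jaw":255},
    {"xyz":[-0.1,0,0],"turn":0,"jaw":255},
  ],
)

```text
clock: 10.4
position: [0.5435, 0.214, 0.0369]
ee_rot: [-0.217, -3.128, 0.001]
force: [-5.3, 0.9, 3.7]
width: 0.607
```

```bash
python3 -c "
from h import *
st();snap('wrist','w11');crop('w11',205,220,155,125,5,'w11c')"
```

```text
t 10.4 xyz cm [6.84 0.02 0.05] turn -0.03 cur yaw 82.07 pos [0.5435 0.214  0.0369] F [-5.31  0.92  3.74] w 0.607 tilt [-0.0059 -0.     -1.    ]
nose stage mm 68.34 y 0.31 Fx -5.38 Fy 0.18 tq [-0.027  1.056  0.075]
```

View pics/w11c.png

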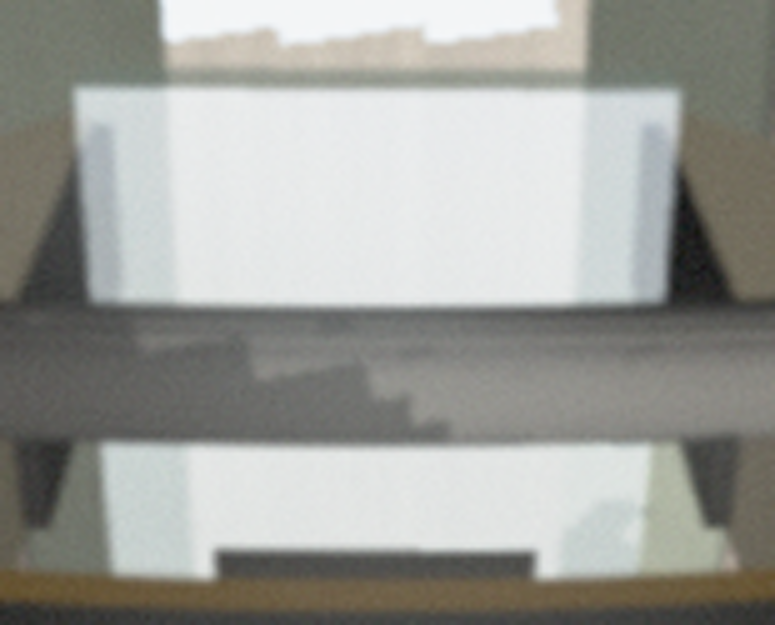

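Call:
arm_command(
  deltas=[
    {"xyz":[-0.05,0,0],"turn":0,"jaw":255},
    {"xyz":[-0.08,0,0],"turn":0,"jaw":255},
    {"xyz":[-0.08,0,0],"turn":0,"jaw":255},
  ],
)

```text
clock: 10.7
position: [0.5435, 0.214, 0.0368]
ee_rot: [-0.216, -3.127, 0.001]
force: [-6.8, 0.2, 6.3]
width: 0.606
```

```bash
python3 -c "
from h import *
st()"
```

```text
t 10.7 xyz cm [6.83 0.02 0.05] turn -0.02 cur yaw 82.08 pos [0.5435 0.214  0.0368] F [-6.76  0.18  6.34] w 0.606 tilt [-0.0073  0.     -1.    ]
nose stage mm 68.32 y 0.32 Fx -6.72 Fy -0.75 tq [ 0.057  1.444 -0.02 ]
```

Call:
arm_command(
  deltas=[
    {"xyz":[-0.05,0,0],"turn":0,"jaw":255},
    {"xyz":[-0.05,0,0],"turn":0,"jaw":255},
    {"xyz":[-0.05,0,0],"turn":0,"jaw":255},
  ],
)

```text
clock: 10.95
position: [0.5435, 0.214, 0.0368]
ee_rot: [-0.216, -3.126, 0.001]
force: [-6.1, 0.5, 6.3]
width: 0.606
```

```bash
python3 -c "
from h import *
st()"
```

```text
t 10.95 xyz cm [6.83 0.02 0.06] turn -0.01 cur yaw 82.09 pos [0.5435 0.214  0.0368] F [-6.05  0.53  6.28] w 0.606 tilt [-8.2e-03  1.0e-04 -1.0e+00]
nose stage mm 68.32 y 0.32 Fx -6.07 Fy -0.31 tq [ 0.054  1.303 -0.025]
```

Call:
arm_command(
  deltas=[
    {"xyz":[-0.06,0,-0.02],"turn":0,"jaw":255},
    {"xyz":[-0.12,0,-0.03],"turn":0,"jaw":255},
    {"xyz":[-0.16,0,-0.03],"turn":0,"jaw":255},
    {"xyz":[-0.16,0,-0.03],"turn":0,"jaw":255},
  ],
  force=12,
)

```text
clock: 11.28
position: [0.5434, 0.2139, 0.0368]
ee_rot: [-0.215, -3.123, 0.001]
force: [-8.8, 1.1, 5.6]
width: 0.61
```

```bash
python3 -c "
from h import *
st()"
```

```text
t 11.28 xyz cm [6.83 0.03 0.07] turn 0.02 cur yaw 82.12 pos [0.5434 0.2139 0.0368] F [-8.83  1.06  5.63] w 0.61 tilt [-1.110e-02 -1.000e-04 -9.999e-01]
nose stage mm 68.32 y 0.26 Fx -8.89 Fy -0.16 tq [ 0.156  1.792 -0.04 ]
```

Call:
arm_command(
  deltas=[
    {"xyz":[-0.08,0,-0.03],"turn":0,"jaw":255},
    {"xyz":[-0.15,0,-0.03],"turn":0,"jaw":255},
    {"xyz":[-0.2,0,-0.03],"turn":0,"jaw":255},
    {"xyz":[-0.2,0,-0.03],"turn":0,"jaw":255},
    {"xyz":[-0.2,0,-0.03],"turn":0,"jaw":255},
  ],
)

```text
clock: 11.7
position: [0.5435, 0.2139, 0.0368]
ee_rot: [-0.214, -3.12, 0.002]
force: [-10.2, 1.9, 7.8]
width: 0.609
```

```bash
python3 -c "
from h import *
st();snap('wrist','w12');crop('w12',205,220,155,125,5,'w12c');snap('side','s12');crop('s12',230,145,55,45,14,'s12c')
snap('top','t12');crop('t12',165,140,80,80,8,'t12c');st()"
```

```text
t 11.7 xyz cm [6.84 0.04 0.1 ] turn 0.04 cur yaw 82.14 pos [0.5435 0.2139 0.0368] F [-10.22   1.91   7.82] w 0.609 tilt [-1.460e-02 -1.000e-04 -9.999e-01]
nose stage mm 68.35 y 0.2 Fx -10.39 Fy 0.49 tq [ 0.187  2.084 -0.077]
t 11.85 xyz cm [6.84 0.04 0.1 ] turn 0.04 cur yaw 82.14 pos [0.5435 0.2138 0.0368] F [-8.81  0.62  6.76] w 0.611 tilt [-1.460e-02 -2.000e-04 -9.999e-01]
nose stage mm 68.34 y 0.17 Fx -8.81 Fy -0.6 tq [ 0.21   2.083 -0.126]
```

View pics/s12c.png

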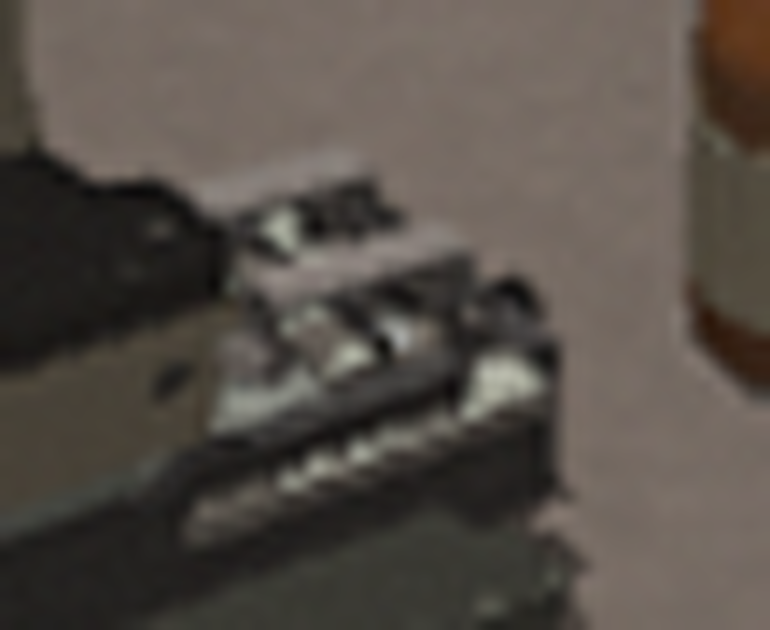

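View pics/w12c.png

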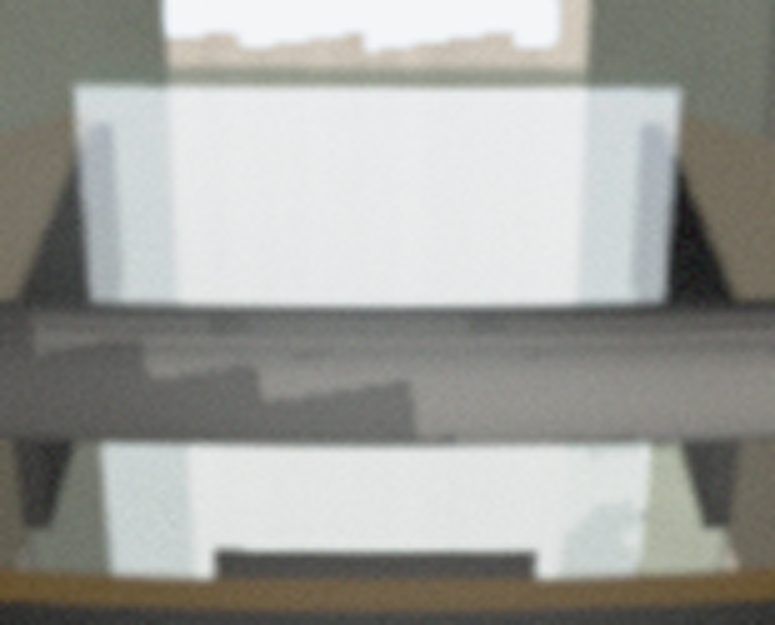

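View pics/t12c.png

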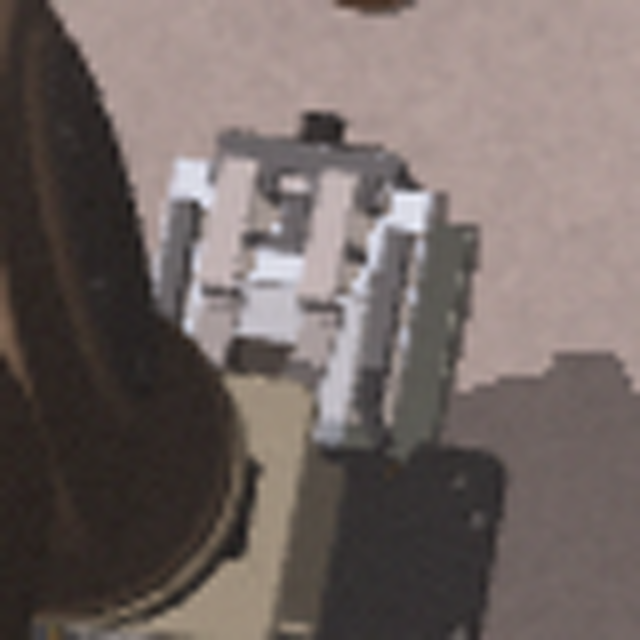

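Call:
arm_command(
  deltas=[
    {"xyz":[-0.1,0,-0.05],"turn":0,"jaw":255},
    {"xyz":[-0.18,0,-0.05],"turn":0,"jaw":255},
    {"xyz":[-0.25,0,-0.05],"turn":0,"jaw":255},
    {"xyz":[-0.25,0,-0.05],"turn":0,"jaw":255},
    {"xyz":[-0.25,0,-0.05],"turn":0,"jaw":255},
  ],
)

```text
clock: 12.27
position: [0.5435, 0.2137, 0.0367]
ee_rot: [-0.213, -3.115, 0.003]
force: [-11.4, 1.7, 6.7]
width: 0.611
```

```bash
python3 -c "
from h import *
st()"
```

```text
t 12.27 xyz cm [6.84 0.06 0.12] turn 0.07 cur yaw 82.17 pos [0.5435 0.2137 0.0367] F [-11.43   1.69   6.66] w 0.611 tilt [-1.900e-02 -5.000e-04 -9.998e-01]
nose stage mm 68.43 y 0.03 Fx -11.56 Fy 0.1 tq [ 0.243  2.284 -0.081]
```

Call:
arm_command(
  deltas=[
    {"xyz":[0,0,0],"turn":0,"jaw":255},
    {"xyz":[0,0,0],"turn":0,"jaw":0},
    {"xyz":[0,0,0],"turn":0,"jaw":0},
    {"xyz":[0,0,0],"turn":0,"jaw":0},
    {"xyz":[0,0,0],"turn":0,"jaw":0},
  ],
)

```text
clock: 12.68
position: [0.5442, 0.2135, 0.0367]
ee_rot: [-0.214, -3.116, 0.003]
force: [0.2, -0.4, 1.1]
width: 0.851
```

Call:
arm_command(
  deltas=[
    {"xyz":[0,0,0],"turn":0,"jaw":0},
    {"xyz":[0,0,0],"turn":0,"jaw":0},
    {"xyz":[0,0,0],"turn":0,"jaw":0},
    {"xyz":[0,0,0],"turn":0,"jaw":0},
  ],
)

```text
clock: 13.02
position: [0.5442, 0.2134, 0.0368]
ee_rot: [-0.214, -3.116, 0.003]
force: [0.2, -0.0, -0.0]
width: 1.002
```

```bash
python3 -c "
from h import *
st();snap('wrist','w13')"
```

```text
t 13.02 xyz cm [6.92 0.07 0.12] turn 0.04 cur yaw 82.14 pos [0.5442 0.2134 0.0368] F [ 0.17 -0.05 -0.01] w 1.002 tilt [-1.790e-02 -6.000e-04 -9.998e-01]
nose stage mm 69.18 y -0.1 Fx 0.18 Fy -0.02 tq [-0.034 -0.07  -0.006]
```

View pics/w13.png

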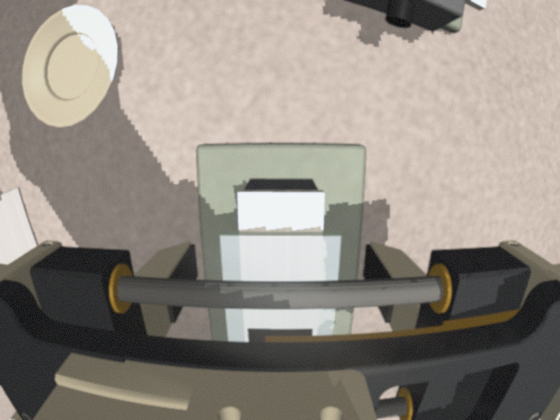

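Released. Lift straight up and then back towards the robot.

Call:
arm_command(
  deltas=[
    {"xyz":[0,0,-1.5],"turn":0,"jaw":0},
    {"xyz":[0,0,-4],"turn":0,"jaw":0},
    {"xyz":[0,0,-7],"turn":0,"jaw":0},
    {"xyz":[0,0,-10],"turn":0,"jaw":0},
    {"xyz":[0,0,-13],"turn":0,"jaw":0},
  ],
)

```text
clock: 13.48
position: [0.5463, 0.2134, 0.168]
ee_rot: [-0.214, -3.116, 0.003]
force: [1.3, 1.3, 0.1]
width: 1.001
```

Call:
arm_command(
  deltas=[
    {"xyz":[3,0,-3],"turn":0,"jaw":0},
    {"xyz":[7,0,-3],"turn":0,"jaw":0},
    {"xyz":[11,0,-3],"turn":0,"jaw":0},
    {"xyz":[13,0,-3],"turn":0,"jaw":0},
    {"xyz":[13,0,-3],"turn":0,"jaw":0},
  ],
)

```text
clock: 13.9
position: [0.4134, 0.2321, 0.2005]
ee_rot: [-0.208, -3.114, 0.002]
force: [-0.2, 0.4, -0.4]
width: 1.0
```

Call:
arm_command(
  deltas=[
    {"xyz":[0,0,0],"turn":0,"jaw":0},
    {"xyz":[0,0,0],"turn":0,"jaw":0},
    {"xyz":[0,0,0],"turn":0,"jaw":0},
  ],
)

```text
clock: 14.15
position: [0.4143, 0.2319, 0.2006]
ee_rot: [-0.209, -3.114, 0.002]
force: [0.4, -0.6, -0.5]
width: 1.0
```

```bash
python3 -c "
from h import *
st();snap('top','t14');crop('t14',165,140,80,110,5.4,'t14c');snap('side','s14');crop('s14',190,140,95,70,8,'s14c')"
```

```text
t 14.15 xyz cm [-6.54  0.04 16.25] turn 0.22 cur yaw 82.32 pos [0.4143 0.2319 0.2006] F [ 0.37 -0.56 -0.54] w 1.0 tilt [-2.040e-02  1.000e-04 -9.998e-01]
nose stage mm -62.1 y 0.33 Fx 0.45 Fy -0.5 tq [ 0.024 -0.054 -0.05 ]
```

View pics/t14c.png

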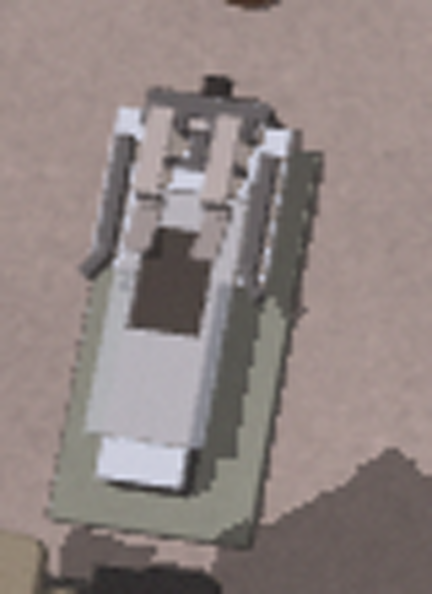

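View pics/s14c.png

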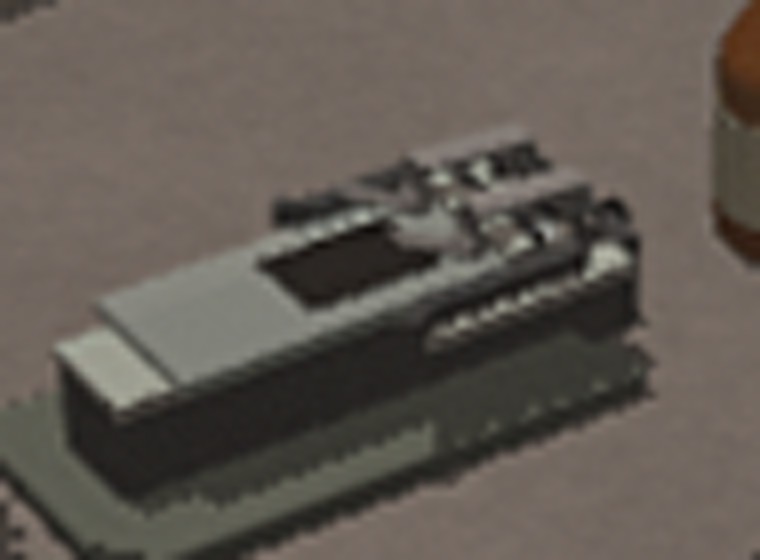

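```bash
python3 -c "
from h import *
d=load('t14');s=load('s14')
th=np.radians(-7.9);ex=np.array([np.cos(th),np.sin(th)]);ey=np.array([-ex[1],ex[0]])
def rep(n,a,b):
  m=(a+b)[:2]/2-np.array([.5842,.2080]);print(n,np.linalg.norm(a-b),'yaw',np.degrees(np.arctan2(*(a-b)[1::-1]))-90,'stage xy',m@ex*1000,m@ey*1000)
rep('top',atz(d,165+88/5.4-.4,140+430/5.4-.4,.056),atz(d,165+193/5.4-.4,140+447/5.4-.4,.056))
rep('side',atz(s,190+98/8-.44,140+303/8-.44,.056),atz(s,190+180/8-.44,140+385/8-.44,.056))
from e import edge
c=lambda u,v:(165+u/5.4-.4,140+v/5.4-.4)
for a,b in ((c(88,430),c(122,280)),(c(193,447),c(226,300))): print(edge(d,a,b,.056))
crop('side0',190,140,95,70,4,'A');crop('s14',190,140,95,70,4,'B')
crop('s14',230,145,55,45,14,'s14d')
"
```

```text
top 0.0495488109959757 yaw -8.941423526327611 stage xy -61.47741953629493 0.7962748087998781
side 0.05282921761741554 yaw -9.167822196623419 stage xy -60.382070129162884 -0.4680237110334475
(np.float32(-22.221823), array([0.57424575, 0.23086882], dtype=float32), np.float32(0.0022430823))
(np.float32(5.1106586), array([0.56703305, 0.18877147], dtype=float32), np.float32(0.0023353426))
```

View pics/s14d.png

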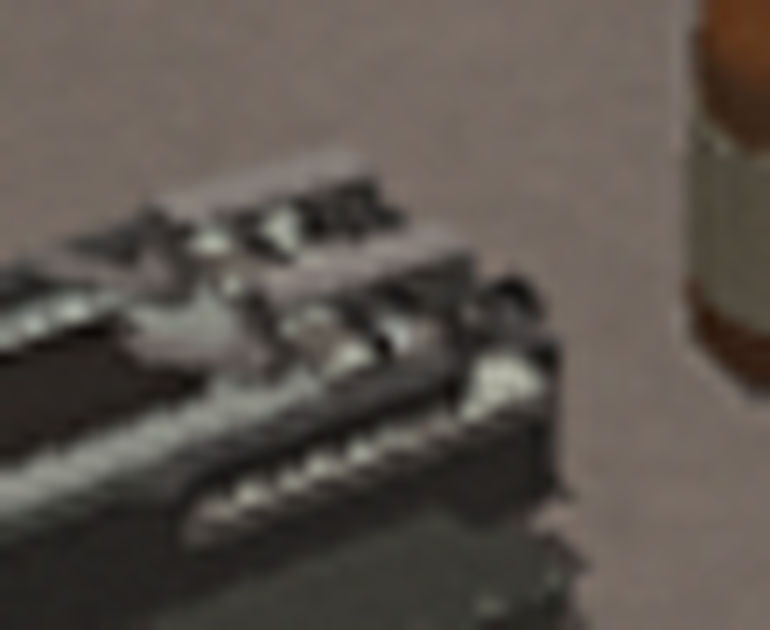

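```bash
python3 -c "
from h import *
sign_off();print(observe()['clock'])"
```

```text
the job is handed in; nothing more can be done
the job is handed in; nothing more can be done
```

The larger plate is on the stage farthest from the robot's base, slid in under both clips and pressed against the back stop, then released. I handed the job in at about 14 s; the hand-in gives no verdict, so what follows is from my own measurements.

- **Grip and placing:** I gripped the plate across its width about 20 mm from the plain end. I laid it on the front of the deck with the nose at stage x of about 0 mm.
- **Clips:** The push rose to about 5 N as the clips rode up the strip. It then fell to about 4 N of drag. The side picture shows both clips down on the glass behind the strip.
- **Back stop:** Forward motion stopped with the strip end at about 68.3 mm along stage x. The push then rose from about 4 N to 11.6 N without any further movement. Taking off the drag, that is an estimated 7 N on the stop.
- **After release:** The last top and side pictures put the rear edge at stage x of about -60 to -61.5 mm, so the strip end is at about 68.5 to 69.5 mm. It is centred within about 1 mm and about 1° off the stage's axis. The gripper was open and clear of everything.

- **Checks that disagreed:** My last automatic fit of the plate's side edges failed, so the final angle comes from pixel readings by hand. Before lowering, the fixed cameras put the plate about 2 mm off sideways from the arm's own position. Pictures taken close above the deck settled that.
- **Not measured:** I judged the clip angles only from the pictures. I saw no sign of any bystander being touched, but I did not measure their positions.

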